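# Close a swab sample and show its code to the scanner

### The arm

A 7-joint arm with a two-finger parallel gripper is mounted at the origin on the work surface. World frame = base frame: x ahead of the robot, y to its left, z up, the work surface at z = 0. Lengths are in m, angles in rad, forces in N, time in s.
With the tool pointing down it reaches from about 0.425 to 0.925 m from the base axis. Payload 6.8 kg.
Tool frame: the origin (TCP) lies midway between the tips of the shut fingers; the grasp point (between the pads) lies 19 mm behind it; z points along the fingers, y is the direction in which the jaws open and shut (so a half turn about z gives the same grasp; the last joint's range is limited). The gripper opens to 85 mm and grips with 20 to 120 N. Pads are 22 mm wide; open, the fingers measure 114 mm over their backs; the gripper's body (76 mm by 85 mm) begins 54 mm behind the grasp point. The pads swing forward as they close: fully open they stand 13 mm farther back than shut.
Start: joints at [-1.437, 0.477, 0.022, 1.555, -0.011, 1.109, -0.083], TCP at [0.162, 0.655, 0.191] pointing down, gripper open.
Joint ranges: [-2.96, 2.96], [-0.34, 2.1], [-1.41, 1.46], [0.24, 2.44], [-1.37, 4.51], [0.17, 1.92], [-2.96, 2.96]. Speed limits (rad/s): [2.39, 2.39, 3.14, 3.14, 3.14, 3.14, 3.14].

### API

Orientations are given as a rotation vector (axis times angle).
In Python, from bench import r, imaging gives the robot as it stands.
- The arm moves only by the tool jog_arm, never from a script. Its argument "rows" is a list of rows, each an object with "delta_rot": the turn, a rotation vector about the tool's x, y, z in degrees, a list of three; "xyz": the shift along the tool's x, y, z in cm, a list of three; "fingers": the closure, from 0 (fully open) to 1 (shut). A call has exactly 5 rows; each row is the pose to reach, as a shift and turn from the pose measured when the call began, along the tool's axes at that moment; what a row does not reach only later rows make up. A row lasts 1/12 s, in which the tool goes at most 41.7 mm and 7.16 degrees, less where a joint would pass 70% of its speed; a pose out of reach is approached as far as the arm can. A call with a gripper value outside its range is refused whole. The fingers move at their own pace and stop on an object; "grip_force" is the grip in N (left out, the last holds). Time passes only in rows, so rows that repeat a pose let the fingers close, or fill a call up. It gives the time, the measured TCP pose, the force and the opening at its end, in the units of the state.
- r.get_obs(): the state, without advancing time (a new reading comes with each control period).
- imaging.grab_frame(name): name is "scene" or "top"; returns the picture (384x512x3 uint8, blue, green, red); there is no depth.
- imaging.camera_info(name): a dict with "camera_matrix" (3x3 intrinsics, pixels), "xyz" and "attitude" of the camera in the world. Camera axes: x right, y down, z forward; pixel columns grow to the right and rows downward; lengths in m; the calibration is good to about 2 mm. A picture is of the moment at which its call begins. camera_info takes no time and is no camera call.
- r.hand_in(): hands the job in, once; it reports no verdict.
Trained networks look in the newest picture that a camera, given by its name, has taken for a name from the list of things; names that differ only in an ending like _2 or _b are one class to them, and where a whole thing is asked for, a point or a joint stands for the part that bears it (a point fixed in the world has none). Each returns a list of dicts, best first, with "conf" (0 to 1); they miss things now and then, are a little off and sometimes report something else, mostly with a low value. They report only what shows in the picture. A call takes as long as a camera call. They do not tell look-alikes from the thing itself.
- imaging.find_in(camera, query): "position" ([column, row] in pixels, amid what is visible of it).
- imaging.cut_out(camera, query): "region" (384x512 bool, what is visible of it) and "position" ([column, row] in pixels, amid what is visible of it).
- imaging.tip_of(camera, query): "position" ([column, row] in pixels: a listed point, or the origin of a listed thing).
The state is a dict: "clock": time; "joints": joint angles; "qvel": joint speeds; "tau": joint torques, N m; "tcp_pos": TCP position; "orientation": TCP orientation; "contact_force": force on the tool from outside, world axes, zero at the start; "moment": the same for the moment, N m; "grip_width": finger opening in m.
Only numpy, scipy, OpenCV 4.12 (cv2) and the standard library are available. Lean on these libraries where they do the work, as an engineer would, in place of code of your own. Each camera call takes 0.05 s, during which the arm holds its last target.

### The job

Take the swab from its stand and push it down into the one open tube in the rack until the stopper sits home on the rim, without letting the swab touch the worktop or the rack. Draw that tube, stopper in, up out of the rack, turn it level and finish while holding it still in the air, touching nothing but the gripper, with the middle of its striped label about 11 cm straight in front of the scanner's window and the tube parallel to the window's long side. Leave the two stoppered tubes and the bottle where they stand and do not knock the scanner.

Things in the scene. Friction and masses are not known exactly. Their poses are not given: they have to be found in the camera images.
- stopper_mid (a point): Centre of the swab's stopper head (17 mm round, 20 mm high; bottom 9.5 mm below, top 10.5 above). Below it a flange 22 mm wide, 3 mm thick, underside 12.5 mm below this point; then a plug 12.4 mm wide, 14 mm long; then a 4 mm shaft with a 6 mm tip ending 85 mm below the flange. z runs from tip to head. One rigid white piece, 16 g, hung by its flange in the stand: lift 90 mm to free it.
- stand: Fixed aluminium swab stand, base 80 x 130 mm, with a level shelf 44 x 120 mm whose top is 105 mm above the worktop; three 15 mm holes in a row along its y axis, 40 mm apart, the swab in the middle one. Origin at the centre of its underside, below the middle hole; z up.
- rack: Fixed grey plastic tube rack, 60 x 208 mm, top deck 50 mm high, end cheeks 51 mm; five square places 19.5 mm wide, 36 mm apart in a row along its y axis. The three tubes stand in the middle and both end places, in any order, on a floor 6 mm above the worktop. Origin at the centre of its underside; z up.
- tube_mid (a point): Middle of the open clear plastic tube, the only one without stopper: 18 mm outside, 14 inside, 105 long, 102 deep, 25 g. z runs to the mouth (52.5 mm above; bottom 52.5 below). It stands out 61 mm above the rack deck. Stopper home: stopper_mid 65 mm above, top 75.5 above. The plug has 0.8 mm play, held by friction only: lift by the tube; mouth well below level, it may slide out.
- label (a point): Middle of the paper label of the open tube, on the tube's axis, 30 mm above its bottom (22.5 mm below tube_mid). The label goes right round the tube from 8 to 52 mm above the bottom; its code bars are rings, so it can be read from any side. Axes as tube_mid.
- scanner_window (a point): Centre of the window of a fixed cordless code scanner on a neck stand. The window is 58 mm wide and 28 mm high and stands upright, 205 mm above the worktop. It looks along the point's -x axis; the y axis is level and runs along the window's long side, z is up. The scanner head behind it is 70 mm wide, 50 mm high and 115 mm deep.
- scanner: The whole scanner with its stand; origin at the centre of the underside of its round foot (116 mm across), 60 mm behind the window; axes as scanner_window. 230 mm high.
- filled_a_mid (a point): Middle of a stoppered tube in the rack, a bystander: same tube with the same stopper already in, 128 mm high altogether, 35 g. z axis up along the tube.
- filled_b_mid (a point): Middle of the other stoppered tube in the rack, a bystander, alike.
- bottle: White plastic bottle, a bystander, 58 mm across and 150 mm high, beyond the rack and the stand; origin at the centre of its underside.
Not all that is in view belongs to the job. Leave any green or pink look-alike of the scanner alone. Leave any turquoise look-alike of the rack alone.

How it is judged:
By the outcome, as a careful person would: the job done as asked, in the order asked, and still so for the second after the job is handed in, while the arm keeps its last pose, push and grip.
It also fails if it takes over 62 s, if anything falls off the work surface, if the arm or the gripper's body presses on something with over 40 N, if the wrist force passes 120 N, or if a joint passes its speed limit or range.

## Working session

There is one attempt and no reset: what is moved stays moved. The work goes in short steps, Python scripts to look and compute and a tool call to move; the robot and the scene stay as the last step left them, time stands still between calls to the robot, and variables do not carry over. Pictures are saved under pics/ and viewed, and the job is handed in when it is done.

Besides the shell and the picture viewer there is one more tool, called as a command line: name --argument value ..., lists and objects as JSON in quotes. jog_arm: Moves the arm, as the interface text tells. Its arguments: {"type":"object","properties":{"rows":{"type":"array","items":{"type":"object","properties":{"delta_rot":{"type":"array","items":{"type":"number"}},"xyz":{"type":"array","items":{"type":"number"}},"fingers":{"type":"number"}}}},"grip_force":{"type":"number"}},"required":["rows"]}

```bash
ls; mkdir -p pics; python3 - <<'E'
from bench import r, imaging
import cv2
o=r.get_obs(); print(o)
for n in ("scene","top"):
    im=imaging.grab_frame(n); cv2.imwrite(f"pics/{n}0.png",im); print(n,imaging.camera_info(n))
E
```

```text
pics
{'clock': 0.0, 'joints': array([-1.43708813,  0.47779688,  0.0223606 ,  1.55645428, -0.01152887,
        1.10929505, -0.08308188]), 'qvel': array([-0.00110156,  0.0016562 ,  0.00069565,  0.00145341,  0.00140319,
        0.00064895, -0.00037206]), 'tau': array([ 1.40941615e-03, -5.96470821e+01,  1.60854835e+00, -2.81193709e+01,
        1.24907697e-02,  9.51857219e-03,  3.09820777e-06]), 'tcp_pos': array([0.16149881, 0.65470987, 0.19032715]), 'orientation': array([-3.78881480e-01, -3.11855897e+00,  2.86275301e-03]), 'contact_force': array([ 0.13983631, -0.32014281,  0.51116573]), 'moment': array([ 0.01183346, -0.01155177,  0.01601972]), 'grip_width': 0.0856131112239211}
scene {'camera_matrix': array([[407.02320782,   0.        , 257.4342651 ],
       [  0.        , 407.02320782, 185.66740248],
       [  0.        ,   0.        ,   1.        ]]), 'xyz': array([ 0.93441201, -0.48384957,  0.95537388]), 'attitude': array([-2.27645   , -0.72219283,  0.28834204])}
top {'camera_matrix': array([[362.23592837,   0.        , 254.04439438],
       [  0.        , 362.23592837, 184.15043028],
       [  0.        ,   0.        ,   1.        ]]), 'xyz': array([0.34027775, 0.15927744, 1.27004638]), 'attitude': array([-2.14502748,  2.14140404, -0.17304054])}
```

View pics/scene0.png

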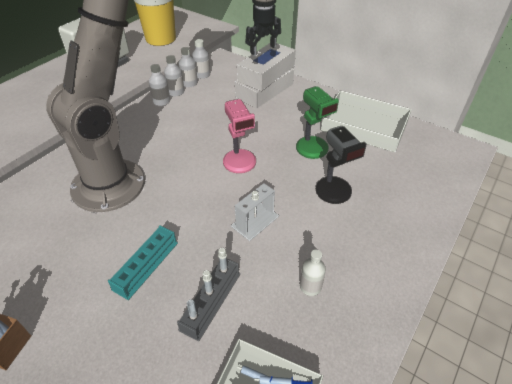

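View pics/top0.png

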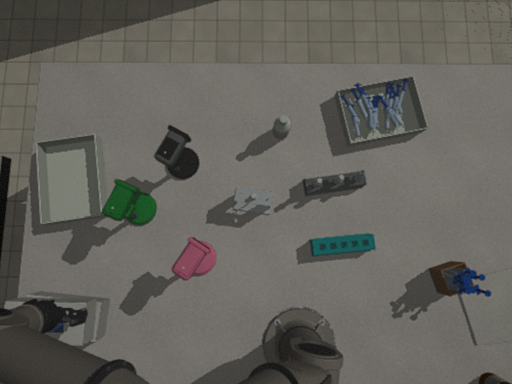

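```bash
python3 - <<'E'
from bench import r, imaging
import numpy as np
for q in ("stopper_mid","tube_mid","label","scanner_window","scanner","stand","rack","filled_a_mid","bottle"):
  for n in ("scene","top"):
    print(q,n,[(np.round(d['position'],1).tolist(),round(d['conf'],2)) for d in imaging.tip_of(n,q)][:5])
print(r.get_obs()['clock'])
E
```

```text
stopper_mid scene [([254.8, 196.5], 0.49)]
stopper_mid top [([252.4, 194.8], 0.49)]
tube_mid scene [([192.7, 315.3], 0.54), ([222.2, 266.4], 0.15)]
tube_mid top [([354.6, 177.1], 0.56)]
label scene [([194.8, 318.5], 0.67)]
label top [([352.7, 178.2], 0.47)]
scanner_window scene [([353.1, 152.9], 0.76), ([333.7, 188.2], 0.74), ([244.5, 125.4], 0.62), ([327.8, 110.2], 0.55)]
scanner_window top [([200.4, 243.4], 0.68), ([127.0, 186.8], 0.66), ([180.0, 131.5], 0.57)]
scanner scene [([308.7, 150.9], 0.83), ([239.5, 160.0], 0.76), ([331.2, 187.6], 0.7)]
scanner top [([185.0, 161.4], 0.84), ([198.5, 256.7], 0.84), ([136.3, 210.8], 0.65)]
stand scene [([254.4, 224.3], 0.72)]
stand top [([253.4, 199.3], 0.79), ([254.2, 194.9], 0.43)]
rack scene [([144.3, 266.4], 0.8), ([209.9, 299.9], 0.63)]
rack top [([339.9, 242.4], 0.82), ([334.8, 182.7], 0.8)]
filled_a_mid scene [([223.2, 266.3], 0.56)]
filled_a_mid top [([313.2, 186.0], 0.51)]
bottle scene [([310.5, 286.8], 0.62)]
bottle top [([184.4, 160.7], 0.56), ([277.9, 129.3], 0.52), ([181.5, 132.4], 0.2)]
1.0
```

```bash
cat > h.py <<'E'
import numpy as np, cv2
from scipy.spatial.transform import Rotation as R
from bench import r, imaging
CI={n:imaging.camera_info(n) for n in ("scene","top")}
def ray(n,p):
    c=CI[n];d=np.linalg.inv(c['camera_matrix'])@[p[0],p[1],1.];d=R.from_rotvec(c['attitude']).apply(d)
    return np.array(c['xyz']),d/np.linalg.norm(d)
def proj(n,X):
    c=CI[n];p=R.from_rotvec(c['attitude']).inv().apply(np.atleast_2d(X)-c['xyz']);q=p@c['camera_matrix'].T
    return q[:,:2]/q[:,2:]
def atz(n,p,z):
    o,d=ray(n,p);return o+d*(z-o[2])/d[2]
def tri(ps,pt):
    A=np.zeros((3,3));b=np.zeros(3);L=[ray("scene",ps),ray("top",pt)]
    for o,d in L:
        M=np.eye(3)-np.outer(d,d);A+=M;b+=M@o
    X=np.linalg.solve(A,b);return X,[float(np.linalg.norm((np.eye(3)-np.outer(d,d))@(X-o))) for o,d in L]
E
python3 - <<'E'
from h import *
np.set_printoptions(precision=4,suppress=True)
for k,a,b in [("stop",(254.8,196.5),(252.4,194.8)),("tube",(192.7,315.3),(354.6,177.1)),("label",(194.8,318.5),(352.7,178.2)),("win",(353.1,152.9),(180,131.5)),("scan",(331.2,187.6),(185,161.4)),("stand",(254.4,224.3),(253.4,199.3)),("rack",(209.9,299.9),(334.8,182.7)),("fill",(223.2,266.3),(313.2,186)),("bot",(310.5,286.8),(277.9,129.3))]:
    print(k,*tri(a,b))
s=cv2.imread("pics/scene0.png");t=cv2.imread("pics/top0.png")
cv2.imwrite("pics/c1.png",cv2.resize(s[230:340,170:250],None,fx=5,fy=5,interpolation=2))
cv2.imwrite("pics/c2.png",cv2.resize(s[80:240,220:380],None,fx=3.7,fy=3.7,interpolation=2))
cv2.imwrite("pics/c3.png",cv2.resize(t[110:220,220:380],None,fx=5,fy=5,interpolation=2))
cv2.imwrite("pics/c4.png",cv2.resize(t[110:220,140:220],None,fx=5,fy=5,interpolation=2))
E
```

```text
stop [0.4844 0.1555 0.1099] [0.0036494560755245082, 0.003649456075524462]
tube [ 0.5539 -0.1958  0.0481] [0.004354932815328017, 0.004354932815327932]
label [ 0.5543 -0.1938  0.0285] [0.003130175284771829, 0.003130175284771814]
win [0.6645 0.3757 0.208 ] [0.0037384938674392193, 0.003738493867439358]
scan [0.6136 0.3931 0.023 ] [0.002937421720100183, 0.0029374217200998434]
stand [ 0.4843  0.1523 -0.0118] [0.0029219546188314037, 0.0029219546188314076]
rack [ 0.5433 -0.1317  0.0132] [0.0006005810067732103, 0.0006005810067731674]
fill [ 0.5253 -0.05    0.0483] [0.00045558192357993685, 0.0004555819235800896]
bot [ 0.7357  0.0613 -0.0002] [0.006909300730475382, 0.006909300730475394]
```

View pics/c1.png

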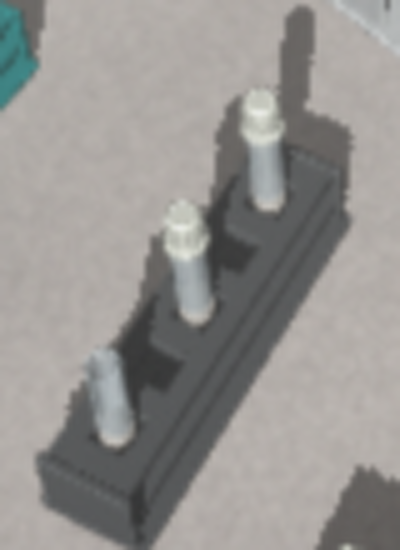

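View pics/c2.png

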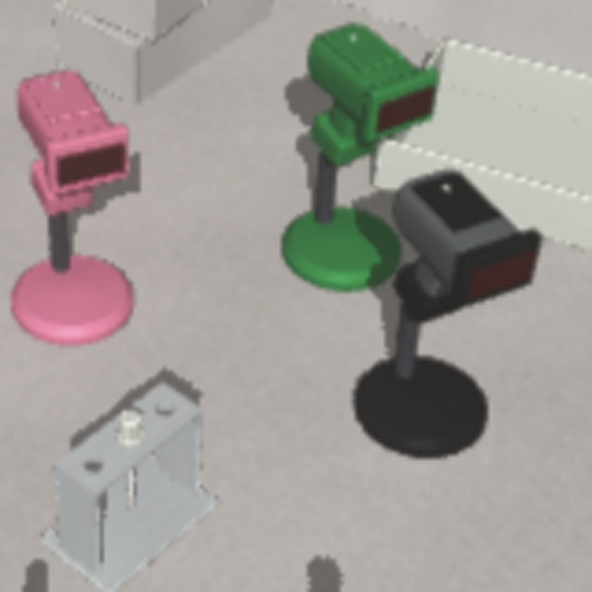

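View pics/c3.png

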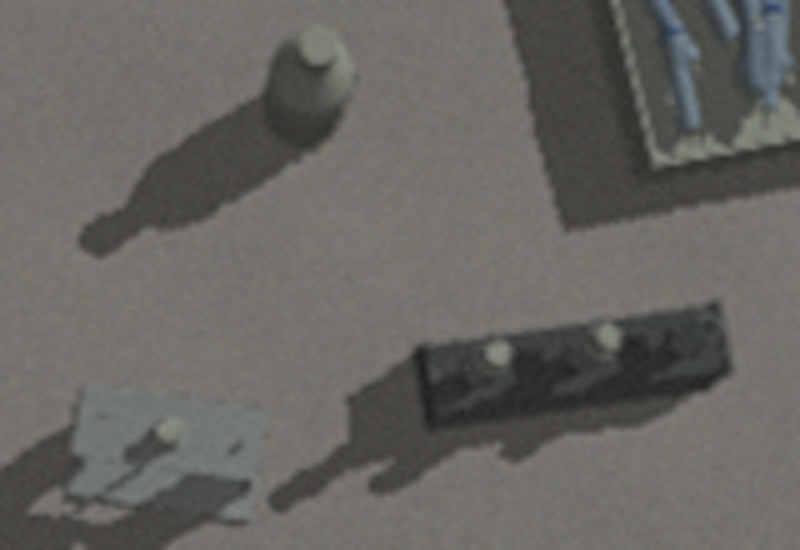

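View pics/c4.png

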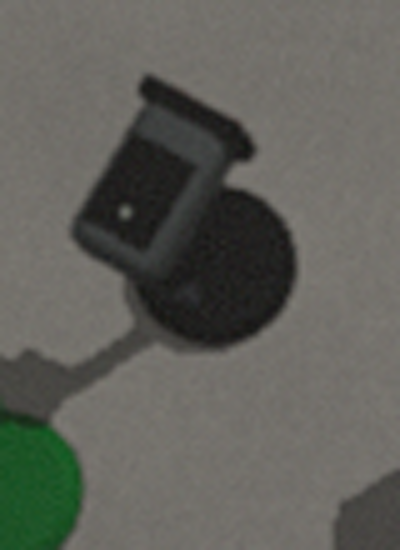

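```bash
cat >> h.py <<'E'
def boxpts(lx,ly,z0,z1,cx=0,cy=0):
    return np.array([[cx+sx*lx/2,cy+sy*ly/2,z] for sx in(-1,1) for sy in(-1,1) for z in(z0,z1)])
def hullmask(n,P,S=4):
    q=proj(n,P); m=np.zeros((384*S,512*S),np.uint8)
    h=cv2.convexHull(np.round((q+0.5)*S*16).astype(np.int32).reshape(-1,1,2)); cv2.fillConvexPoly(m,h,1,shift=4)
    return cv2.resize(m.astype(np.float32),(512,384),interpolation=cv2.INTER_AREA)
def place(P,x,y,a):
    c,s=np.cos(a),np.sin(a);return P@np.array([[c,s,0],[-s,c,0],[0,0,1]])+[x,y,0]
E
python3 - <<'E'
from h import *
import pickle
M={}
for q in ("stand","rack","scanner","stopper_mid","tube_mid"):
    for n in("scene","top"):
        M[q,n]=[(d['region'],d['position'],d['conf']) for d in imaging.cut_out(n,q)]
        print(q,n,[(np.round(p,1).tolist(),int(g.sum()),round(c,2)) for g,p,c in M[q,n]])
pickle.dump(M,open("m.pkl","wb"))
E
```

```text
stand scene [([254.2, 212.7], 1507, 0.8)]
stand top [([252.7, 203.3], 843, 0.72)]
rack scene [([141.5, 263.8], 2160, 0.91), ([207.7, 281.9], 167, 0.7), ([194.1, 310.5], 117, 0.63)]
rack top [([342.3, 244.8], 1129, 0.83), ([330.5, 182.7], 861, 0.62)]
scanner scene [([239.1, 131.1], 1501, 0.92), ([336.0, 155.7], 1957, 0.81), ([316.0, 117.5], 1620, 0.61)]
scanner top [([127.9, 205.9], 1563, 0.72), ([180.0, 155.9], 1469, 0.64), ([194.3, 259.3], 1283, 0.61), ([281.6, 125.7], 342, 0.55)]
stopper_mid scene [([252.6, 196.4], 45, 0.45)]
stopper_mid top []
tube_mid scene [([193.2, 310.2], 182, 0.42)]
tube_mid top []
```

```bash
python3 - <<'E'
from h import *
import pickle
from scipy.optimize import minimize
np.set_printoptions(precision=4,suppress=True)
M=pickle.load(open("m.pkl","rb"))
s=cv2.imread("pics/scene0.png");t=cv2.imread("pics/top0.png")
def fit(P,masks,x0,extra=None):
    def f(v):
        return sum(np.abs(hullmask(n,place(P,*v[:3]))-m).sum()/m.sum() for n,m in masks.items())
    best=min((minimize(f,np.array(x0)+[0,0,d],method="Nelder-Mead",options=dict(initial_simplex=np.array(x0)+[0,0,d]+np.array([[0,0,0],[.01,0,0],[0,.01,0],[0,0,.1]]),xatol=1e-4,fatol=1e-5)) for d in(-.1,0,.1)),key=lambda r:r.fun)
    return best
# rack scene mask: dark grey
g=s.astype(int);dark=((g.max(2)<115)).astype(np.uint8)
roi=np.zeros_like(dark);cv2.fillConvexPoly(roi,np.array([[172,318],[225,245],[250,255],[245,280],[200,345],[174,335]]),1)
cv2.imwrite("pics/rk.png",cv2.resize((dark*roi*255)[230:350,165:255],None,fx=5,fy=5,interpolation=0))
P=boxpts(.06,.208,0,.051)
R0=fit(P,{"top":M["rack","top"][1][0].astype(float)},[.543,-.13,.2]);print("rack top",R0.x,R0.fun)
PS=np.vstack([boxpts(.08,.13,0,.005),boxpts(.044,.12,.1,.105)])
for k in(["top"],["scene"],["top","scene"]):
    b=fit(PS,{n:M["stand",n][0][0].astype(float) for n in k},[.484,.152,-.1]);print("stand",k,b.x,b.fun)
for c,z in [((169,126),.23),((191,140),.23),((154.4,157),.23),((171,166.6),.23)]: print(atz("top",c,z))
E
```

```text
rack top [ 0.5392 -0.1266  0.1836] 0.3932926829268293
stand ['top'] [ 0.4805  0.1553 -0.147 ] 0.09452846975088967
stand ['scene'] [ 0.4797  0.155  -0.1077] 0.16647312541473125
stand ['top', 'scene'] [ 0.4803  0.1552 -0.1351] 0.26532842779563304
[0.6778 0.4067 0.23  ]
[0.635  0.3401 0.23  ]
[0.5832 0.446  0.23  ]
[0.5546 0.3963 0.23  ]
```

View pics/rk.png

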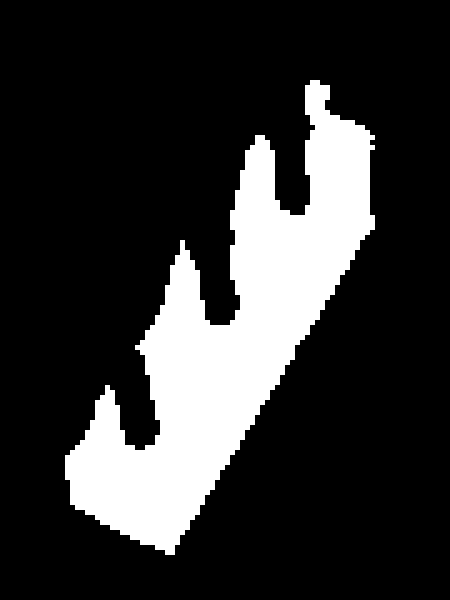

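```bash
python3 - <<'E'
from h import *
import pickle
from scipy.optimize import minimize, least_squares
np.set_printoptions(precision=4,suppress=True)
M=pickle.load(open("m.pkl","rb"))
a=np.linspace(0,2*np.pi,40)
foot=np.vstack([np.c_[.058*np.cos(a),.058*np.sin(a),0*a+z] for z in(0,.012)])
head=boxpts(.115,.07,.18,.23,cx=-.0025)
neck=boxpts(.016,.016,.01,.19)
def rs(n,v): return np.maximum.reduce([hullmask(n,place(Q,*v)) for Q in(foot,head,neck)])
for ks in(["top"],["scene"],["top","scene"]):
    ms={n:M["scanner",n][1][0].astype(float) for n in ks}
    f=lambda v:sum(np.abs(rs(n,v)-m).sum()/m.sum() for n,m in ms.items())
    x0=np.array([.612,.393,2.63])
    b=minimize(f,x0,method="Nelder-Mead",options=dict(initial_simplex=x0+np.array([[0,0,0],[.01,0,0],[0,.01,0],[0,0,.1]]),xatol=1e-4,fatol=1e-5))
    v=b.x;d=-np.array([np.cos(v[2]),np.sin(v[2])]);print(ks,v,b.fun,"win",v[:2]+.06*d,"label",v[:2]+.17*d)
# rack from corners: scene bottom
for p in((199.4,340.4),(179.4,331.4),(239.6,275.6)): print(atz("scene",p,0))
# rack from top picture: dark threshold hull fit, plus scene hull dark mask
s=cv2.imread("pics/scene0.png");g=s.astype(int);dark=((g.max(2)<115)).astype(np.uint8)
roi=np.zeros_like(dark);cv2.fillConvexPoly(roi,np.array([[172,318],[225,245],[250,255],[245,280],[200,345],[174,335]]),1)
m=dark*roi
P=boxpts(.06,.208,0,.051)
obs={"scene":[(199.4,340.4),(179.4,331.4),(239.6,275.6)],"top":[(304,179.6),(305.6,195.6),(367,184.4),(364,170.6)]}
cor=np.array([[-1,-1,0],[1,-1,0],[1,1,0]])
# support-function fit: image outline distance of points to the projected hull
def res(v):
    out=[]
    for n in obs:
        h=cv2.convexHull(proj(n,place(P,*v)).astype(np.float32))
        q=h[:,0]
        for p in obs[n]: out.append(np.min(np.linalg.norm(q-p,axis=1)))
    return out
b=least_squares(res,[.541,-.129,.19]);print("rack",b.x,b.fun)
x,y,yw=b.x
for k in(-2,0,2): print(k,x-np.sin(yw)*.036*k,y+np.cos(yw)*.036*k)
E
```

```text
['top'] [0.614  0.4029 2.6469] 0.15261232130701158 win [0.6668 0.3745] label [0.7636 0.3222]
['scene'] [0.6138 0.4041 2.2761] 0.26916198262646907 win [0.6527 0.3584] label [0.724  0.2746]
['top', 'scene'] [0.6132 0.4028 2.5872] 0.4428604852873193 win [0.6642 0.3712] label [0.7577 0.3133]
[ 0.5859 -0.2226  0.    ]
[ 0.5317 -0.2337  0.    ]
[ 0.5576 -0.0247  0.    ]
rack [ 0.5389 -0.1277  0.19  ] [1.0258 1.3168 3.3082 0.6043 2.5151 0.9474 2.5619]
-2 0.5524573881909309 -0.19840766855939898
0 0.5388604699886422 -0.12770318627291116
2 0.5252635517863535 -0.056998703986423344
```

```bash
cat >> h.py <<'E'
import json,os
def log():
    o=r.get_obs(); 
    with open("log.jsonl","a") as f: f.write(json.dumps({k:np.asarray(v).tolist() for k,v in o.items()})+"\n")
    return o
def down(az): # tool z down, tool y (jaw) at azimuth az (deg)
    a=np.radians(az); y=np.array([np.cos(a),np.sin(a),0]); z=np.array([0,0,-1.]); return np.c_[np.cross(y,z),y,z]
def go(p,Rm=None,pr=True):
    o=log(); R0=R.from_rotvec(o['orientation']).as_matrix()
    d=R0.T@(np.array(p)-o['tcp_pos'])*100
    rv=np.zeros(3) if Rm is None else np.degrees(R.from_matrix(R0.T@Rm).as_rotvec())
    print("t %.2f"%o['clock'],"tcp",np.round(o['tcp_pos'],4),"w %.4f"%o['grip_width'],"F",np.round(o['contact_force'],1),"-> xyz cm",np.round(d,2),"rot deg",np.round(rv,2)); return d,rv
E
python3 - <<'E'
from h import *
np.set_printoptions(precision=4,suppress=True)
for n,p in(("scene",(254.8,196.5)),("scene",(252.6,196.4)),("scene",(255.1,194.9)),("top",(252.4,194.8)),("top",(253.4,196.4))): print(n,atz(n,p,.1175))
print(atz("top",(195,250),.2),atz("top",(127,205),.2))
go([.482,.155,.34],down(82)); go([.1615,.6547,.34])
E
```

```text
scene [0.4859 0.1472 0.1175]
scene [0.4807 0.1439 0.1175]
scene [0.483  0.1526 0.1175]
top [0.4862 0.1579 0.1175]
top [0.4811 0.1547 0.1175]
[0.3139 0.3244 0.2   ] [0.4447 0.5288 0.2   ]
t 1.50 tcp [0.1617 0.6554 0.1913] w 0.0854 F [-0.4  0.5  0.5] -> xyz cm [-43.09 -40.91 -14.87] rot deg [ 0.   -0.   -5.86]
t 1.50 tcp [0.1617 0.6554 0.1913] w 0.0854 F [-0.4  0.5  0.5] -> xyz cm [ -0.    -0.07 -14.87] rot deg [0. 0. 0.]
```

jog_arm --rows '[{"xyz":[0,0,-4],"delta_rot":[0,0,0],"fingers":0},{"xyz":[0,0,-8],"delta_rot":[0,0,0],"fingers":0},{"xyz":[-1,-1,-12],"delta_rot":[0,0,-2],"fingers":0},{"xyz":[-3,-3,-15],"delta_rot":[0,0,-4],"fingers":0},{"xyz":[-6,-5.5,-15],"delta_rot":[0,0,-5.9],"fingers":0}]'

```text
clock: 1.92
tcp_pos: [0.2048, 0.5918, 0.3487]
orientation: [0.207, 3.134, 0.019]
contact_force: [0.9, 0.6, 0.8]
grip_width: 0.0855
```

```bash
python3 -c "
from h import *
go([.4815,.1545,.34],down(82));print(r.get_obs()['joints'])"
```

```text
t 1.92 tcp [0.2048 0.5918 0.3487] w 0.0855 F [0.9 0.6 0.8] -> xyz cm [-33.17 -39.72   0.37] rot deg [ 0.7  -0.02  0.45]
[-1.35879896  0.2892831   0.02965959  1.47534875 -0.0102985   1.36493505
  0.11067972]
```

jog_arm --rows '[{"xyz":[-33.2,-39.7,0.4],"delta_rot":[0.7,0,0.5],"fingers":0},{"xyz":[-33.2,-39.7,0.4],"delta_rot":[0.7,0,0.5],"fingers":0},{"xyz":[-33.2,-39.7,0.4],"delta_rot":[0.7,0,0.5],"fingers":0},{"xyz":[-33.2,-39.7,0.4],"delta_rot":[0.7,0,0.5],"fingers":0},{"xyz":[-33.2,-39.7,0.4],"delta_rot":[0.7,0,0.5],"fingers":0}]'

```text
clock: 2.33
tcp_pos: [0.3192, 0.4098, 0.3409]
orientation: [-0.22, -3.134, -0.001]
contact_force: [1.2, 0.2, -0.1]
grip_width: 0.0852
```

```bash
python3 -c "
from h import *
go([.4815,.1545,.34],down(82));print(r.get_obs()['joints'])"
```

```text
t 2.33 tcp [0.3192 0.4098 0.3409] w 0.0852 F [ 1.2  0.2 -0.1] -> xyz cm [-19.64 -23.01   0.07] rot deg [ 0.04 -0.02 -0.05]
[-1.14486441  0.10236362  0.12786138  1.72285719 -0.01404767  1.31665045
  0.41621926]
```

jog_arm --rows '[{"xyz":[-19.6,-23.0,0],"delta_rot":[0,0,0],"fingers":0},{"xyz":[-19.6,-23.0,0],"delta_rot":[0,0,0],"fingers":0},{"xyz":[-19.6,-23.0,0],"delta_rot":[0,0,0],"fingers":0},{"xyz":[-19.6,-23.0,4],"delta_rot":[0,0,0],"fingers":0},{"xyz":[-19.6,-23.0,6],"delta_rot":[0,0,0],"fingers":0}]'

```text
clock: 2.75
tcp_pos: [0.4296, 0.237, 0.3187]
orientation: [0.221, 3.131, 0.006]
contact_force: [0.6, 0.7, -0.5]
grip_width: 0.0856
```

jog_arm --rows '[{"xyz":[-5,-6,8],"delta_rot":[0,0,0],"fingers":0.3},{"xyz":[-5,-6,8],"delta_rot":[0,0,0],"fingers":0.4},{"xyz":[-5,-6,8],"delta_rot":[0,0,0],"fingers":0.4},{"xyz":[-5,-6,8],"delta_rot":[0,0,0],"fingers":0.4},{"xyz":[-5,-6,8],"delta_rot":[0,0,0],"fingers":0.4}]'

```text
clock: 3.17
tcp_pos: [0.4706, 0.1696, 0.2378]
orientation: [0.226, 3.133, 0.004]
contact_force: [0.2, -0.3, 0.6]
grip_width: 0.0511
```

```bash
python3 - <<'E'
from h import *
go([.4815,.1545,.19],down(82));print(r.get_obs()['joints'])
for n in("scene","top"):
    im=imaging.grab_frame(n);cv2.imwrite(f"pics/{n}1.png",im)
    cv2.imwrite(f"pics/{n}1c.png",cv2.resize(im[150:250,200:300],None,fx=6,fy=6,interpolation=2))
E
```

```text
t 3.17 tcp [0.4706 0.1696 0.2378] w 0.0511 F [ 0.2 -0.3  0.6] -> xyz cm [-1.29 -1.35  4.78] rot deg [ 0.14  0.04 -0.25]
[-0.80697208  0.13681403  0.3770992   1.9298632  -0.05876232  1.08322351
  1.02119278]
```

View pics/scene1c.png

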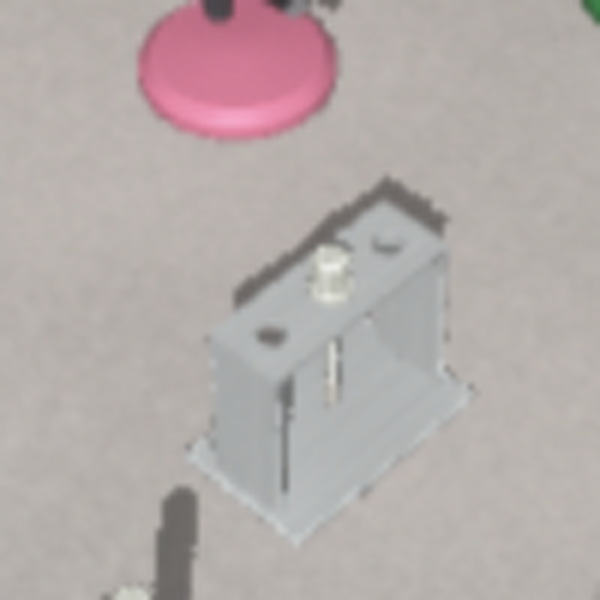

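View pics/top1.png

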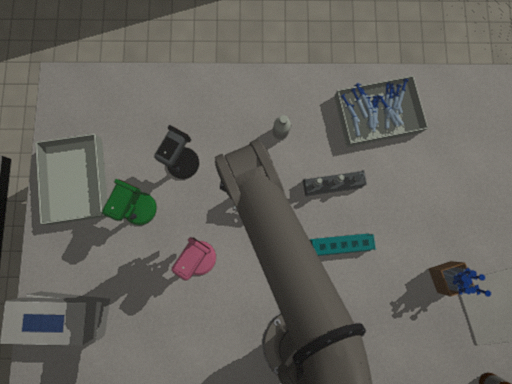

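```bash
python3 - <<'E'
from h import *
a=atz("scene",(200+272/6-.4,150+333/6-.4),.104);b=atz("scene",(200+388/6-.4,150+242/6-.4),.104);print(a,b,(a+b)/2,np.linalg.norm(a-b))
# shelf corners
for p in((212,332),(278,378),(445,248),(388,200)): print(atz("scene",(200+p[0]/6-.4,150+p[1]/6-.4),.105))
for p in((330,252),): print('headtop',atz("scene",(200+p[0]/6-.4,150+p[1]/6-.4),.128))
for p in((330,293),): print('flange',atz("scene",(200+p[0]/6-.4,150+p[1]/6-.4),.1065))
E
```

```text
[0.47512129 0.11477922 0.104     ] [0.48605481 0.19423147 0.104     ] [0.48058805 0.15450534 0.104     ] 0.08020100653429661
[0.45254789 0.09846271 0.105     ]
[0.49414651 0.09356747 0.105     ]
[0.51117073 0.20598213 0.105     ]
[0.47051052 0.21687326 0.105     ]
headtop [0.48026701 0.15415297 0.128     ]
flange [0.48386043 0.14905907 0.1065    ]
```

```bash
python3 -c "
from h import *
go([.4806,.1545,.111],down(82))"
```

```text
t 3.27 tcp [0.4711 0.1722 0.2394] w 0.0512 F [0.2 1.2 0.4] -> xyz cm [-1.15 -1.69 12.84] rot deg [ 0.3   0.18 -0.01]
```

jog_arm --rows '[{"xyz":[-1.15,-1.69,3],"delta_rot":[0.3,0.2,0],"fingers":0.4},{"xyz":[-1.15,-1.69,6],"delta_rot":[0.3,0.2,0],"fingers":0.4},{"xyz":[-1.15,-1.69,9],"delta_rot":[0.3,0.2,0],"fingers":0.4},{"xyz":[-1.15,-1.69,11],"delta_rot":[0.3,0.2,0],"fingers":0.4},{"xyz":[-1.15,-1.69,11.3],"delta_rot":[0.3,0.2,0],"fingers":0.4}]'

```text
clock: 3.68
tcp_pos: [0.4784, 0.1556, 0.1242]
orientation: [-0.215, -3.13, 0.002]
contact_force: [-1.2, -0.1, 0.1]
grip_width: 0.0514
```

```bash
python3 -c "
from h import *
go([.4806,.1545,.111],down(82))"
```

```text
t 3.68 tcp [0.4784 0.1556 0.1242] w 0.0514 F [-1.2 -0.1  0.1] -> xyz cm [-0.23 -0.08  1.32] rot deg [-0.11 -0.22  0.15]
```

jog_arm --rows '[{"xyz":[-0.23,-0.08,0.6],"delta_rot":[-0.1,-0.2,0],"fingers":0.4},{"xyz":[-0.23,-0.08,1.3],"delta_rot":[-0.1,-0.2,0],"fingers":0.4},{"xyz":[-0.23,-0.08,1.3],"delta_rot":[-0.1,-0.2,0],"fingers":0.4},{"xyz":[-0.23,-0.08,1.3],"delta_rot":[-0.1,-0.2,0],"fingers":0.4},{"xyz":[-0.23,-0.08,1.3],"delta_rot":[-0.1,-0.2,0],"fingers":0.4}]'

```text
clock: 4.1
tcp_pos: [0.4813, 0.1549, 0.1121]
orientation: [0.215, 3.133, 0.002]
contact_force: [0.0, 0.3, 0.4]
grip_width: 0.051
```

```bash
python3 - <<'E'
from h import *
go([.4806,.1545,.111],down(82))
im=imaging.grab_frame("scene");cv2.imwrite("pics/s2.png",cv2.resize(im[140:240,200:300],None,fx=6,fy=6,interpolation=2))
go([.4806,.1545,.111],down(82))
E
```

```text
t 4.10 tcp [0.4813 0.1549 0.1121] w 0.0510 F [0.  0.3 0.4] -> xyz cm [ 0.06 -0.05  0.11] rot deg [0.06 0.06 0.16]
t 4.15 tcp [0.4812 0.1548 0.1121] w 0.0512 F [-0.6 -0.   1.1] -> xyz cm [ 0.06 -0.04  0.11] rot deg [0.05 0.05 0.16]
```

View pics/s2.png

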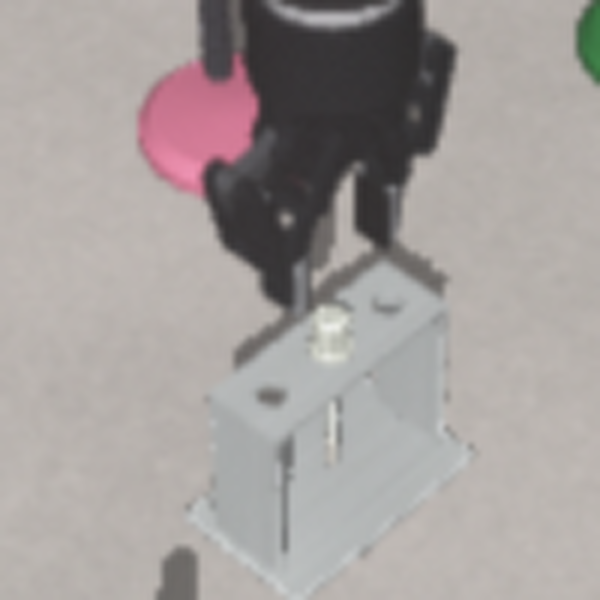

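```bash
python3 - <<'E'
from h import *
o=r.get_obs();Rm=R.from_rotvec(o['orientation']).as_matrix()
f=lambda X:np.round((proj("scene",X)-[200,140]+.4)*6,0).tolist()
for b in(0,.005,.01):
  P=[o['tcp_pos']+Rm@[sx*.011,sy*.0256,-b] for sy in(-1,1) for sx in(-1,1)]
  print(b,f(P), f(o['tcp_pos']-Rm[:,2]*b))
print(f([[.4806,.1545,.128],[.4806,.1545,.108]]))
E
```

```text
0 [[312.0, 377.0], [278.0, 353.0], [386.0, 318.0], [352.0, 295.0]] [[332.0, 335.0]]
0.005 [[312.0, 369.0], [278.0, 346.0], [386.0, 311.0], [352.0, 288.0]] [[332.0, 328.0]]
0.01 [[312.0, 362.0], [277.0, 338.0], [387.0, 303.0], [352.0, 281.0]] [[332.0, 321.0]]
[[331.0, 312.0], [331.0, 341.0]]
```

```bash
python3 - <<'E'
from h import *
im=imaging.grab_frame("scene")
c=cv2.resize(im[130:205,225:285],None,fx=10,fy=10,interpolation=cv2.INTER_NEAREST)
c=cv2.convertScaleAbs(c,alpha=1.6,beta=0)
o=r.get_obs();Rm=R.from_rotvec(o['orientation']).as_matrix()
for b,col in((0.005,(0,0,255)),(.019,(0,255,0)),(.073,(255,0,0))):
  for sy in(-1,1):
    q=(proj("scene",[o['tcp_pos']+Rm@[sx*.011,sy*.0256,-b] for sx in(-1,1)])-[225,130]+.5)*10
    cv2.line(c,tuple(int(v) for v in q[0]),tuple(int(v) for v in q[1]),col,2)
cv2.imwrite("pics/s3.png",c[:, :])
E
```

```text
(no output)
```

View pics/s3.png

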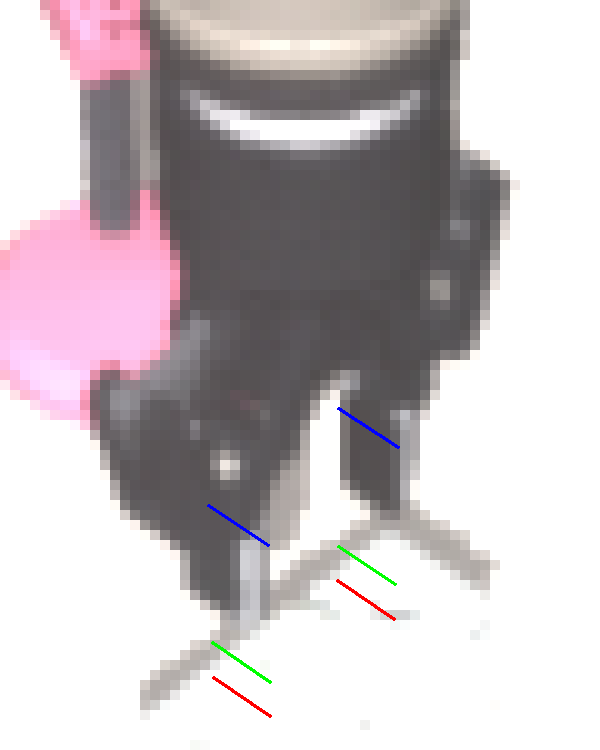

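```bash
python3 - <<'E'
from h import *
im=cv2.imread("pics/scene0.png")
x0,y0=225,0
c=cv2.resize(im[y0:y0+75,x0:x0+75],None,fx=8,fy=8,interpolation=cv2.INTER_NEAREST)
t=np.array([.1615,.6547,.1903]);Rm=R.from_rotvec([-.37888,-3.11856,.00286]).as_matrix()
for b,col in((0.013,(0,0,255)),(.032,(0,255,0)),(.073,(255,0,0))):
  for sy in(-1,1):
    q=(proj("scene",[t+Rm@[sx*.011,sy*.0425,-b] for sx in(-1,1)])-[x0,y0]+.5)*8
    cv2.line(c,tuple(int(v) for v in q[0]),tuple(int(v) for v in q[1]),col,2)
cv2.imwrite("pics/s4.png",cv2.convertScaleAbs(c,alpha=1.4))
E
```

View pics/s4.png

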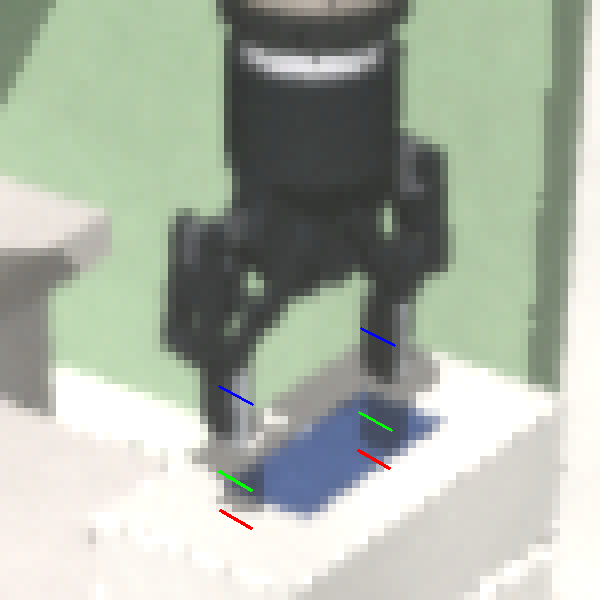

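jog_arm --rows '[{"xyz":[0,0,0],"delta_rot":[0,0,0],"fingers":1},{"xyz":[0,0,0],"delta_rot":[0,0,0],"fingers":1},{"xyz":[0,0,0],"delta_rot":[0,0,0],"fingers":1},{"xyz":[0,0,0],"delta_rot":[0,0,0],"fingers":1},{"xyz":[0,0,0],"delta_rot":[0,0,0],"fingers":1}]' --grip_force 30

```text
clock: 4.62
tcp_pos: [0.4811, 0.1547, 0.112]
orientation: [0.215, 3.133, 0.001]
contact_force: [-0.2, -0.7, 0.4]
grip_width: 0.0004
```

```bash
python3 - <<'E'
from h import *
go([.4806,.1545,.111],down(82))
im=imaging.grab_frame("scene")
c=cv2.resize(im[130:205,225:285],None,fx=10,fy=10,interpolation=cv2.INTER_NEAREST)
cv2.imwrite("pics/s5.png",c)
E
```

```text
t 4.62 tcp [0.4811 0.1547 0.112 ] w 0.0004 F [-0.2 -0.7  0.4] -> xyz cm [ 0.05 -0.03  0.1 ] rot deg [0.05 0.04 0.15]
```

View pics/s5.png

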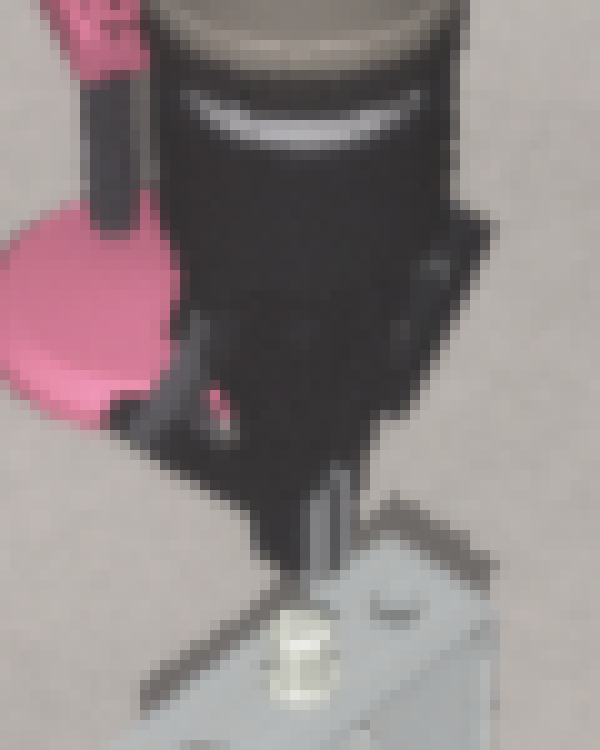

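```bash
python3 - <<'E'
from h import *
o=r.get_obs();print(proj("scene",o['tcp_pos']))
for z in(.112,.13,.14,.15,.16): print(z,atz("scene",(257.0,187.5),z))
im=imaging.grab_frame("top")
cv2.imwrite("pics/t5.png",cv2.resize(im[120:240,190:340],None,fx=5,fy=5,interpolation=2))
E
```

```text
[[254.95850787 195.50541874]]
0.112 [0.46770848 0.18374523 0.112     ]
0.13 [0.47766927 0.16949686 0.13      ]
0.14 [0.48320303 0.1615811  0.14      ]
0.15 [0.4887368  0.15366533 0.15      ]
0.16 [0.49427057 0.14574957 0.16      ]
```

View pics/t5.png

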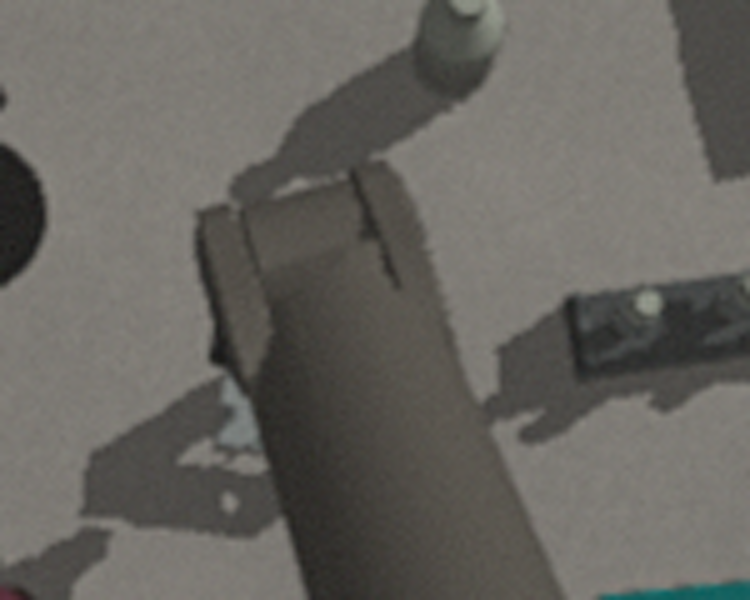

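jog_arm --rows '[{"xyz":[0,0,0],"delta_rot":[0,0,0],"fingers":0.4},{"xyz":[0,0,0.2],"delta_rot":[0,0,0],"fingers":0.4},{"xyz":[0,0,0.4],"delta_rot":[0,0,0],"fingers":0.4},{"xyz":[0,0,0.6],"delta_rot":[0,0,0],"fingers":0.4},{"xyz":[0,0,0.8],"delta_rot":[0,0,0],"fingers":0.4}]'

```text
clock: 5.13
tcp_pos: [0.481, 0.1547, 0.1037]
orientation: [0.215, 3.134, 0.001]
contact_force: [0.3, -0.0, -0.7]
grip_width: 0.0511
```

jog_arm --rows '[{"xyz":[0,0,0.2],"delta_rot":[0,0,0],"fingers":0.4},{"xyz":[0,0,0.4],"delta_rot":[0,0,0],"fingers":0.4},{"xyz":[0,0,0.6],"delta_rot":[0,0,0],"fingers":0.4},{"xyz":[0,0,0.7],"delta_rot":[0,0,0],"fingers":0.4},{"xyz":[0,0,0.8],"delta_rot":[0,0,0],"fingers":0.4}]'

```text
clock: 5.55
tcp_pos: [0.4809, 0.1546, 0.0954]
orientation: [0.215, 3.134, 0.001]
contact_force: [0.6, 0.2, 0.2]
grip_width: 0.0514
```

```bash
python3 - <<'E'
from h import *
go([.4806,.1545,.111],down(82))
im=imaging.grab_frame("scene")
c=cv2.resize(im[130:205,225:285],None,fx=10,fy=10,interpolation=cv2.INTER_NEAREST)
cv2.imwrite("pics/s6.png",c); print(proj("scene",[[0,0,0],[0,0,.3]]))
E
```

```text
t 5.55 tcp [0.4809 0.1546 0.0954] w 0.0514 F [0.6 0.2 0.2] -> xyz cm [ 0.03 -0.02 -1.56] rot deg [0.03 0.02 0.15]
[[107.94377919 184.77612316]
 [ 79.69003004 108.46418145]]
```

View pics/s6.png

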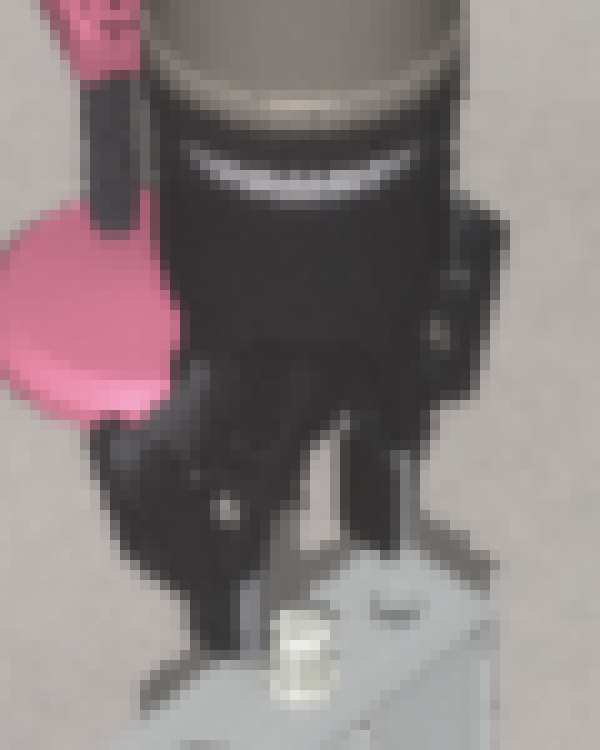

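```bash
python3 - <<'E'
from h import *
o=r.get_obs();Rm=R.from_rotvec(o['orientation']).as_matrix()
f=lambda X:np.round((proj("scene",X)-[225,130]+.5)*10).tolist()
for b in(.03,.035,.04,.045,.05):
  print(b,f([o['tcp_pos']+Rm@[-.011,sy*.0257,-b] for sy in(-1,1)]),f([o['tcp_pos']+Rm@[.011,sy*.0257,-b] for sy in(-1,1)]))
E
```

```text
0.03 [[269.0, 697.0], [395.0, 598.0]] [[212.0, 657.0], [338.0, 560.0]]
0.035 [[269.0, 684.0], [395.0, 586.0]] [[212.0, 644.0], [338.0, 548.0]]
0.04 [[269.0, 672.0], [395.0, 574.0]] [[211.0, 632.0], [338.0, 536.0]]
0.045 [[269.0, 660.0], [395.0, 561.0]] [[211.0, 620.0], [338.0, 523.0]]
0.05 [[269.0, 647.0], [396.0, 549.0]] [[211.0, 607.0], [338.0, 511.0]]
```

jog_arm --rows '[{"xyz":[0,0,0.4],"delta_rot":[0,0,0],"fingers":0.4},{"xyz":[0,0,0.8],"delta_rot":[0,0,0],"fingers":0.4},{"xyz":[0,0,1.2],"delta_rot":[0,0,0],"fingers":0.4},{"xyz":[0,0,1.6],"delta_rot":[0,0,0],"fingers":0.4},{"xyz":[0,0,1.8],"delta_rot":[0,0,0],"fingers":0.4}]'

```text
clock: 6.02
tcp_pos: [0.4805, 0.1545, 0.0766]
orientation: [-0.215, -3.134, 0.0]
contact_force: [0.1, 0.3, -0.4]
grip_width: 0.0514
```

```bash
cat >> h.py <<'E'
def crop(n,name,x0,y0,w,h,k,b=None,gain=1.0,pw=None):
    im=imaging.grab_frame(n)
    c=cv2.resize(im[y0:y0+h,x0:x0+w],None,fx=k,fy=k,interpolation=cv2.INTER_NEAREST)
    c=cv2.convertScaleAbs(c,alpha=gain)
    if b is not None:
        o=r.get_obs();Rm=R.from_rotvec(o['orientation']).as_matrix();hw=o['grip_width']/2
        for sy in(-1,1):
            q=(proj(n,[o['tcp_pos']+Rm@[sx*.011,sy*hw,-b] for sx in(-1,1)])-[x0,y0]+.5)*k
            cv2.line(c,tuple(int(v) for v in q[0]),tuple(int(v) for v in q[1]),(0,0,255),1)
    cv2.imwrite("pics/"+name,c); return im
E
python3 - <<'E'
from h import *
go([.4806,.1545,.0695],down(82))
crop("scene","s7.png",225,130,60,75,10,.0455)
E
```

```text
t 6.02 tcp [0.4805 0.1545 0.0766] w 0.0514 F [ 0.1  0.3 -0.4] -> xyz cm [-0.01  0.    0.71] rot deg [-0.01 -0.03  0.15]
```

View pics/s7.png

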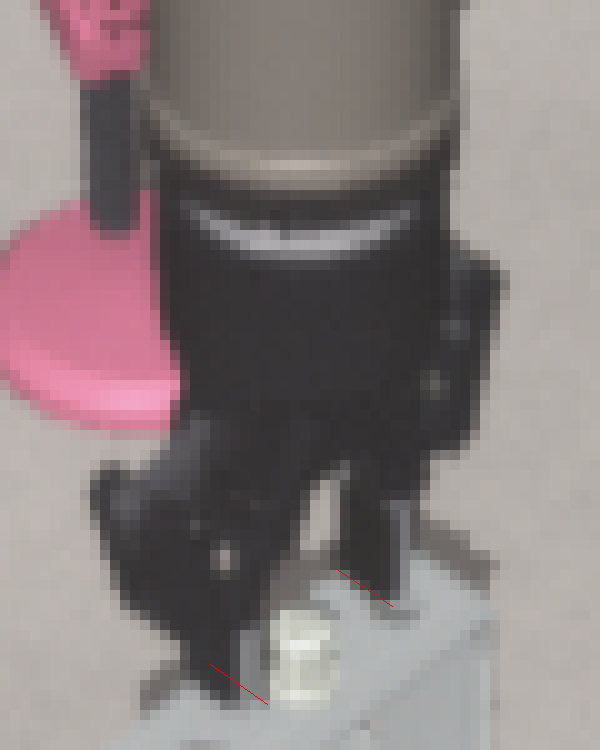

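jog_arm --rows '[{"xyz":[0,0,0.3],"delta_rot":[0,0,0],"fingers":0.4},{"xyz":[0,0,0.6],"delta_rot":[0,0,0],"fingers":0.5},{"xyz":[0,0,0.7],"delta_rot":[0,0,0],"fingers":0.65},{"xyz":[0,0,0.7],"delta_rot":[0,0,0],"fingers":0.7},{"xyz":[0,0,0.7],"delta_rot":[0,0,0],"fingers":0.7}]'

```text
clock: 6.48
tcp_pos: [0.4804, 0.1544, 0.0695]
orientation: [-0.215, -3.133, 0.001]
contact_force: [-0.1, -0.1, 0.5]
grip_width: 0.0254
```

```bash
python3 - <<'E'
from h import *
go([.4806,.1545,.069],down(82))
crop("scene","s8.png",225,130,60,75,10,.042)
E
```

```text
t 6.48 tcp [0.4804 0.1544 0.0695] w 0.0254 F [-0.1 -0.1  0.5] -> xyz cm [-0.02  0.01  0.05] rot deg [-0.02 -0.04  0.15]
```

View pics/s8.png

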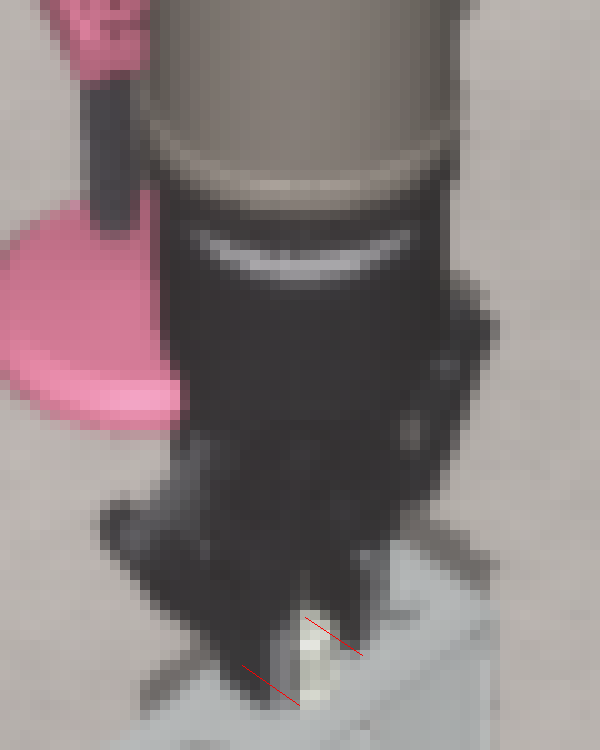

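jog_arm --rows '[{"xyz":[0,0,0],"delta_rot":[0,0,0],"fingers":1},{"xyz":[0,0,0],"delta_rot":[0,0,0],"fingers":1},{"xyz":[0,0,0],"delta_rot":[0,0,0],"fingers":1},{"xyz":[0,0,0],"delta_rot":[0,0,0],"fingers":1},{"xyz":[0,0,0],"delta_rot":[0,0,0],"fingers":1}]' --grip_force 70

```text
clock: 6.95
tcp_pos: [0.4807, 0.1546, 0.0699]
orientation: [-0.215, -3.134, -0.0]
contact_force: [-1.1, 0.1, 6.6]
grip_width: 0.0141
```

```bash
python3 - <<'E'
from h import *
go([.4806,.1545,.069],down(82))
crop("scene","s9.png",225,130,60,75,10,.041)
E
```

```text
t 6.95 tcp [0.4807 0.1546 0.0699] w 0.0141 F [-1.1  0.1  6.6] -> xyz cm [ 0.01 -0.01  0.09] rot deg [ 0.01 -0.01  0.15]
```

View pics/s9.png

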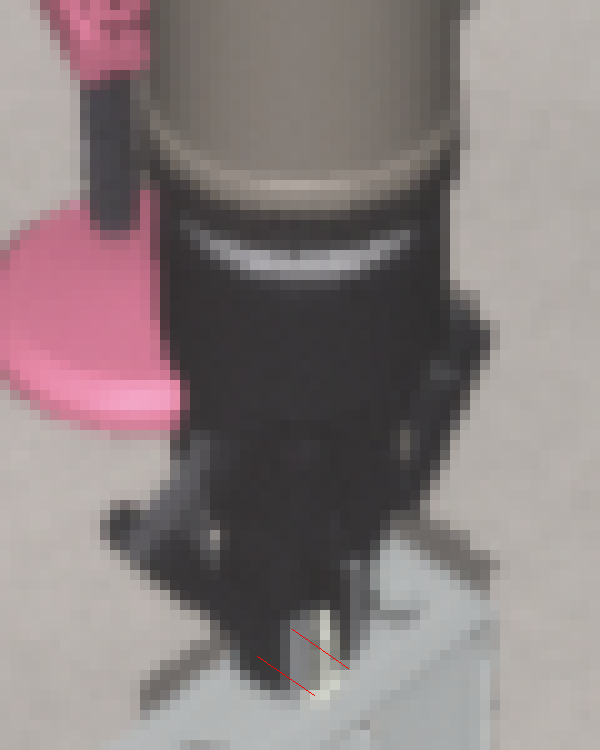

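jog_arm --rows '[{"xyz":[0,0,-1],"delta_rot":[0,0,0],"fingers":1},{"xyz":[0,0,-3.5],"delta_rot":[0,0,0],"fingers":1},{"xyz":[0,0,-6],"delta_rot":[0,0,0],"fingers":1},{"xyz":[0,0,-9],"delta_rot":[0,0,0],"fingers":1},{"xyz":[0,0,-11],"delta_rot":[0,0,0],"fingers":1}]'

```text
clock: 7.42
tcp_pos: [0.4815, 0.1545, 0.1827]
orientation: [0.216, 3.132, 0.002]
contact_force: [-0.2, 1.2, -0.8]
grip_width: 0.0142
```

```bash
python3 - <<'E'
from h import *
go([.4806,.1545,.19],down(82))
crop("scene","s10.png",220,100,70,110,7,.041)
o=r.get_obs();print(o['grip_width'],o['tcp_pos'],o['joints'],o['contact_force'])
E
```

```text
t 7.42 tcp [0.4815 0.1545 0.1827] w 0.0142 F [-0.2  1.2 -0.8] -> xyz cm [ 0.08 -0.01 -0.73] rot deg [0.07 0.1  0.12]
0.014100412211758416 [0.48359951 0.15535187 0.18586871] [-0.77177335  0.20637133  0.39193504  1.9821822  -0.09690787  0.96286716
  1.10052565] [1.46990914 0.85996107 2.81983986]
```

View pics/s10.png

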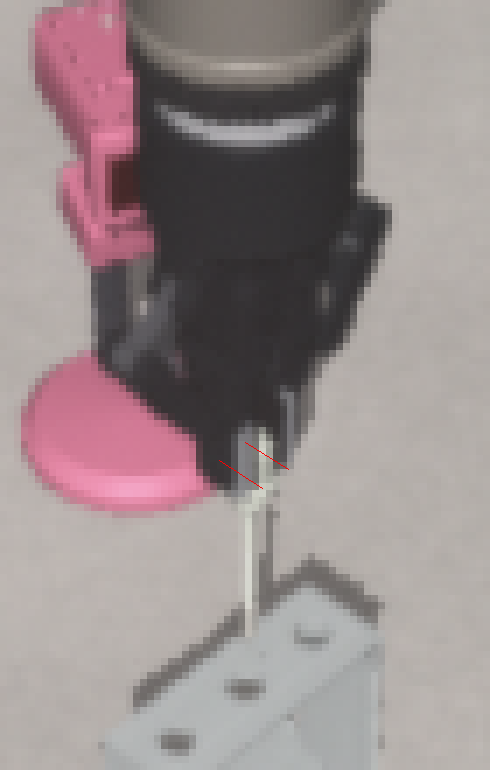

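```bash
cat > fk.py <<'E'
import numpy as np, json, itertools
from scipy.optimize import least_squares
from scipy.spatial.transform import Rotation as R
def fk(q,p):
    h,a2,L1,a4,b4,L2,a6,b6,L3,c1,c5,c7=p[:12]
    s=SG
    Rm=R.from_euler('z',c1+s[0]*q[0]);t=np.array([0,0,h])
    def tr(v):
        nonlocal t; t=t+Rm.apply(v)
    def ro(ax,a):
        nonlocal Rm; Rm=Rm*R.from_euler(ax,a)
    tr([a2,0,0]);ro('y',q[1]);tr([0,0,L1]);ro('z',s[2]*q[2]);tr([a4,0,b4]);ro('y',q[3]);tr([-a4*0+a6*0,0,0])
    tr([b6,0,L2]);ro('z',s[4]*q[4]+c5);tr([a6,0,0]);ro('y',q[5]*s[5]);tr([0,0,L3]);ro('z',s[6]*q[6]+c7)
    return t,Rm
SG=[1,1,1,1,1,1,1]
E
python3 - <<'E'
import fk
from fk import *
D=[json.loads(l) for l in open("log.jsonl")]
Q=np.array([d['joints'] for d in D]);T=np.array([d['tcp_pos'] for d in D]);O=R.from_rotvec([d['orientation'] for d in D])
np.set_printoptions(precision=4,suppress=True)
def res(p,w=1):
    o=[]
    for q,t,i in zip(Q,T,range(len(Q))):
        tt,rr=fk.fk(q,p); o+=list((tt-t)); o+=list(.3*(rr.inv()*O[i]).as_rotvec())
    return np.array(o+list(1e-3*np.array([p[1],p[3],p[4],p[6],p[7]])))
out=[]
for s in itertools.product([1],[1],[1,-1],[1],[1,-1],[1],[1,-1]):
    fk.SG=list(s)
    for c7 in(0,1.57,3.14,-1.57):
        b=least_squares(res,[.35,0,.4,0,0,.4,0,0,.25,2.765,0,c7]); out.append((b.cost,s,b.x))
out.sort(key=lambda x:x[0])
for c,s,x in out[:4]: print(c,s,x)
print(len(D))
E
```

```text
Traceback (most recent call last):
AttributeError: 'function' object has no attribute 'fk'
```

```bash
mv fk.py kin.py; cat > fit.py <<'E'
import kin
from kin import *
D=[json.loads(l) for l in open("log.jsonl")]
Q=np.array([d['joints'] for d in D]);T=np.array([d['tcp_pos'] for d in D]);O=R.from_rotvec([d['orientation'] for d in D])
np.set_printoptions(precision=4,suppress=True)
def res(p):
    o=[]
    for q,t,i in zip(Q,T,range(len(Q))):
        tt,rr=kin.fk(q,p); o+=list((tt-t)); o+=list(.3*(rr.inv()*O[i]).as_rotvec())
    return np.array(o+list(1e-3*np.array([p[1],p[3],p[4],p[6],p[7]])))
E
python3 - <<'E'
from fit import *
out=[]
for s in itertools.product([1],[1],[1,-1],[1],[1,-1],[1],[1,-1]):
    kin.SG[:]=list(s)
    for c7 in(0,1.57,3.14,-1.57):
        b=least_squares(res,[.35,0,.4,0,0,.4,0,0,.25,2.765,0,c7]); out.append((b.cost,s,b.x))
out.sort(key=lambda x:x[0])
for c,s,x in out[:4]: print(c,s,x)
print(len(D))
E
```

```text
0.02877535514593669 (1, 1, 1, 1, 1, 1, 1) [-11.9546  -0.8665   2.4647  -0.4912   0.0066   1.3521  -0.3778   1.6875
 -11.4477   3.5918   0.049    2.296 ]
0.04589871437325086 (1, 1, 1, 1, 1, 1, 1) [ 4.7306 -0.8522  2.5291 -0.5317  0.0017  1.2626 -0.2225  1.4494  5.4482
  3.5541 -0.105   2.3465]
0.0458987144038518 (1, 1, 1, 1, 1, 1, 1) [ 4.7308 -0.8522  2.5274 -0.5317  0.0034  1.2626 -0.2225  1.4494  5.4484
  3.5541 -0.105   2.3465]
0.045898714422062156 (1, 1, 1, 1, 1, 1, 1) [ 4.7304 -0.8522  2.5286 -0.5317  0.0021  1.2626 -0.2225  1.4494  5.4479
  3.5541 -0.105   2.3465]
15
```

```bash
python3 - <<'E'
from fit import *
out=[]
for s in itertools.product([-1],[1],[1,-1],[1],[1,-1],[1],[1,-1]):
    kin.SG[:]=list(s)
    for c7 in(0,1.57,3.14,-1.57):
        b=least_squares(res,[.35,0,.4,0,0,.4,0,0,.25,-.085,0,c7]); out.append((b.cost,s,b.x))
out.sort(key=lambda x:x[0])
for c,s,x in out[:6]: print(c,s,x)
kin.SG[:]=out[0][1]; print(res(out[0][2]).reshape(-1)[:-5].reshape(-1,6)[[0,3,6,14]])
E
```

```text
0.00013579577275067963 (-1, 1, -1, 1, -1, 1, -1) [ 0.2187 -0.009   0.5254  0.0273 -0.      0.4623 -0.04    0.0308  0.2863
 -0.0989 -0.001   1.4725]
0.00013579577279234178 (-1, 1, -1, 1, -1, 1, -1) [ 0.2188 -0.009   0.5254  0.0273 -0.0001  0.4623 -0.04    0.0308  0.2864
 -0.0989 -0.001   1.4725]
0.00013579577287978697 (-1, 1, -1, 1, -1, 1, -1) [ 0.2187 -0.009   0.5255  0.0273 -0.0001  0.4623 -0.04    0.0308  0.2863
 -0.0989 -0.001   1.4725]
0.00013579577294281205 (-1, 1, -1, 1, -1, 1, -1) [ 0.2187 -0.009   0.5254  0.0273 -0.0001  0.4623 -0.04    0.0308  0.2863
 -0.0989 -0.001   1.4725]
0.012338225926867381 (-1, 1, -1, 1, 1, 1, -1) [ 0.1786  0.0057  0.5181  0.0099  0.      0.4651 -0.3721  0.3569  0.2478
 -0.0547  0.1924 -4.733 ]
0.012338225928312942 (-1, 1, -1, 1, 1, 1, -1) [ 0.1785  0.0057  0.5181  0.0099  0.      0.4651 -0.372   0.3568  0.2478
 -0.0547  0.1924  1.5501]
[[ 0.0051 -0.0019 -0.0024 -0.      0.0003 -0.    ]
 [-0.0057  0.0069  0.0042 -0.0001  0.0003 -0.0001]
 [ 0.      0.0007 -0.     -0.0001  0.      0.    ]
 [-0.0014  0.0015  0.002  -0.0003  0.0001 -0.    ]]
```

```bash
cat > ik.py <<'E'
from fit import *
kin.SG[:]=[-1,1,-1,1,-1,1,-1]
b=least_squares(res,[.2188,-.009,.5254,.0273,0,.4623,-.04,.0308,.2863,-.0989,0,1.4725],loss='soft_l1',f_scale=.001);p=b.x
lo=np.array([-2.96,-.34,-1.41,.24,-1.37,.17,-2.96]);hi=np.array([2.96,2.1,1.46,2.44,4.51,1.92,2.96])
def ik(t,Rm,seeds=6,q0=None,m=.08,rng=np.random.default_rng(0)):
    best=None
    for k in range(seeds):
        x0=rng.uniform(lo+.2,hi-.2) if (k or q0 is None) else np.clip(q0,lo+m+.01,hi-m-.01)
        f=lambda q:np.r_[(lambda a:np.r_[10*(a[0]-t),3*(a[1].inv()*R.from_matrix(Rm)).as_rotvec()])(kin.fk(q,p)),.003*(q-(lo+hi)/2)/(hi-lo)]
        s=least_squares(f,x0,bounds=(lo+m,hi-m))
        a=kin.fk(s.x,p);e=np.linalg.norm(a[0]-t)+.3*np.linalg.norm((a[1].inv()*R.from_matrix(Rm)).as_rotvec())
        if best is None or e<best[0]: best=(e,s.x)
    return best
E
cat > plan.py <<'E'
from ik import *
yaw=2.6469; xs=np.array([np.cos(yaw),np.sin(yaw),0]); ys=np.array([-np.sin(yaw),np.cos(yaw),0])
win=np.array([.6668,.3745,.205]); lab=win-.11*xs
TO=.060  # reported TCP ahead of grasp point
def frame(z,tubez): # tool axes: jaw y perp to both z and tube
    y=np.cross(z,tubez); y/=np.linalg.norm(y); return np.c_[np.cross(y,z),y,z]
def final(sg,phi,th,s=.052):
    u=sg*ys; e1=np.array([0,0,-1.]); e2=np.cross(u,e1)
    w=np.cos(th)*e1+np.sin(th)*e2; z=np.cos(phi)*u+np.sin(phi)*w
    if phi<1e-6: y=w; Rm=np.c_[np.cross(y,z),y,z]
    else:
        y=np.cross(u,w);Rm=np.c_[np.cross(y,z),y,z]
    g=lab-s*u
    return g+TO*z,Rm
E
python3 - <<'E'
from plan import *
print(p,lab)
for sg in(1,-1):
  for phi in(0,30,45,60):
    for th in(range(-180,180,45)):
      t,Rm=final(sg,np.radians(phi),np.radians(th))
      for fl in(1,-1):
        e,q=ik(t,Rm*[fl,fl,1],seeds=4)
        if e<.02: print(sg,phi,th,fl,round(e,4),q,"tz",Rm[:,2])
E
```

```text
[ 0.0049 -0.0052  0.5203  0.0263  0.      0.4651 -0.0389  0.0339  0.0626
 -0.0992  0.0001  1.4715] [0.7636 0.3223 0.205 ]
1 30 45 -1 0.0 [-0.7088  0.9207  0.4561  0.8876  0.773   1.84    1.8856] tz [-0.1    -0.9301 -0.3536]
1 30 90 1 0.0 [-0.7366  0.9281  0.5384  0.8692  1.1154  1.7708 -1.8115] tz [ 0.0289 -0.9996 -0.    ]
1 30 90 -1 0.0 [-0.7108  0.9187  0.4787  0.8661  1.1597  1.7886  1.323 ] tz [ 0.0289 -0.9996 -0.    ]
1 30 135 1 0.0 [-0.846   0.9876  0.8256  0.8597  1.2645  1.84   -2.3565] tz [-0.1    -0.9301  0.3536]
1 30 135 -1 0.0 [-0.846   0.9876  0.8256  0.8597  1.2645  1.84    0.7851] tz [-0.1    -0.9301  0.3536]
1 45 -180 1 0.0059 [-0.9903  1.1855  1.38    0.8649  1.2989  1.84   -2.7692] tz [-0.3357 -0.6223  0.7071]
1 45 -180 -1 0.0059 [-0.9903  1.1855  1.38    0.8649  1.2989  1.84    0.3724] tz [-0.3357 -0.6223  0.7071]
1 45 45 1 0.0 [-0.6372  0.9014  0.2908  0.8887  0.7896  1.634  -1.3163] tz [ 0.1044 -0.8597 -0.5   ]
1 45 45 -1 0.0 [-0.5929  0.8952  0.196   0.8849  0.8578  1.657   1.8061] tz [ 0.1044 -0.8597 -0.5   ]
1 45 90 1 0.0 [-0.6711  0.9052  0.3881  0.8617  1.26
[... 6800 characters left out ...]
.041   0.8302 -0.7294  1.2454  0.2601  0.7932  2.032 ] tz [ 0.2374  0.4401 -0.866 ]
-1 60 0 -1 0.0 [-0.3013  0.7293 -0.2809  1.2452 -0.2018  0.7874 -0.8554] tz [ 0.2374  0.4401 -0.866 ]
-1 60 45 1 0.0 [-0.0877  0.8035 -0.6914  1.2362 -0.469   1.171   2.0141] tz [-0.3016  0.7308 -0.6124]
-1 60 45 -1 0.0 [-0.2182  0.7499 -0.4585  1.2282 -0.6467  1.2248 -1.0415] tz [-0.3016  0.7308 -0.6124]
-1 60 90 -1 0.0 [-0.0537  0.8226 -0.7912  1.2064 -1.0415  1.4198 -1.426 ] tz [-0.5248  0.8512 -0.    ]
-1 60 135 1 0.0 [ 0.143   1.0571 -1.3245  1.1936 -1.2899  1.2002  1.337 ] tz [-0.3016  0.7308  0.6124]
-1 60 135 -1 0.0 [ 0.143   1.0571 -1.3244  1.1936 -1.29    1.2003 -1.8046] tz [-0.3016  0.7308  0.6124]
```

```bash
python3 - <<'E'
from h import *
ims=[]
for i in range(3): ims.append(imaging.grab_frame("scene").astype(float))
im=np.mean(ims,0).astype(np.uint8); cv2.imwrite("scene_avg.png",im)
c=cv2.resize(im[240:345,170:245],None,fx=7.5,fy=7.5,interpolation=cv2.INTER_CUBIC)
cv2.imwrite("pics/rk2.png",cv2.convertScaleAbs(c,alpha=1.3))
E
```

```text
(no output)
```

View pics/rk2.png

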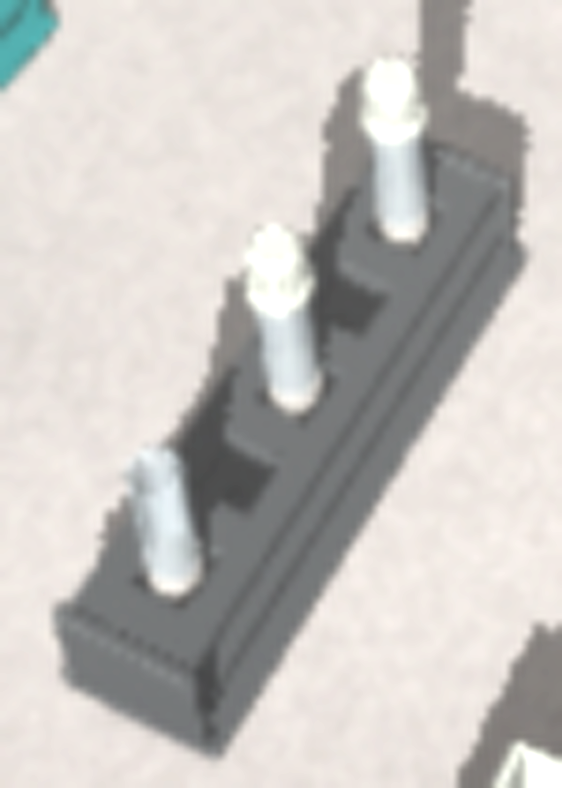

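```bash
cat > ov.py <<'E'
from h import *
def draw(v,name,k=7.5,x0=170,y0=240,w=75,h=105):
    im=cv2.imread("scene_avg.png");c=cv2.convertScaleAbs(cv2.resize(im[y0:y0+h,x0:x0+w],None,fx=k,fy=k,interpolation=cv2.INTER_CUBIC),alpha=1.2)
    f=lambda P:np.round((proj("scene",place(np.array(P),*v))-[x0,y0]+.5)*k).astype(np.int32).reshape(-1,1,2)
    for z in(0,.051): cv2.polylines(c,[f([[.03,.104,z],[-.03,.104,z],[-.03,-.104,z],[.03,-.104,z]])],True,(0,0,255),1)
    a=np.linspace(0,2*np.pi,40)
    for i in(-2,0,2):
        for z,rr in([(.05,.009),(.111,.009)]+([(.1345,.0085)] if i>-2 else [])):
            cv2.polylines(c,[f(np.c_[rr*np.cos(a),i*.036+rr*np.sin(a),0*a+z])],True,(0,160,0),1)
    cv2.imwrite("pics/"+name,c)
E
python3 - <<'E'
from ov import *
from scipy.optimize import least_squares
# corner fit scene only
k=7.5
px=lambda p:(p[0]/k+170-.5,p[1]/k+240-.5)
obs=[((.03,-.104,0),px((217,757))),((-.03,-.104,0),px((68,680))),((.03,.104,0),px((523,258)))]
f=lambda v:np.concatenate([(proj("scene",place(np.array([P]),*v))[0]-o) for P,o in obs])
b=least_squares(f,[.54,-.128,.18]);print(b.x,b.fun)
draw(b.x,"ov1.png")
v=b.x
E
```

```text
[ 0.53983521 -0.12621767  0.15544619] [ 0.38926294  0.45248431 -0.78447633 -0.01451675  0.43260913 -0.63520211]
```

View pics/ov1.png

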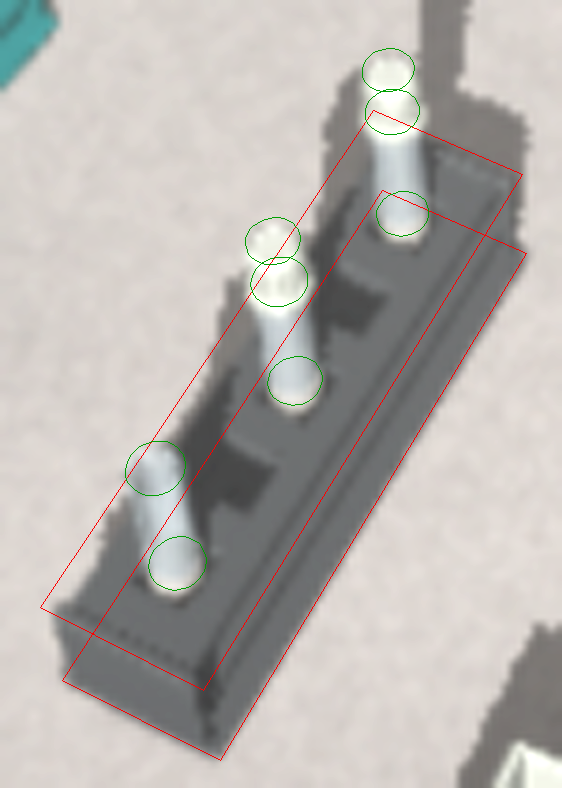

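```bash
python3 - <<'E'
from ov import *
k=7.5
px=lambda p:(p[0]/k+170-.5,p[1]/k+240-.5)
v=[0.53983521,-0.12621767,0.15544619]
for i in(-2,0,2): print(place(np.array([[0,i*.036,0.]]),*v))
for d in(0,4,8): print(d,atz("scene",px((156,468+d)),.111))
print(atz("scene",px((275,240+8)),.1345),atz("scene",px((390,71+9)),.1345))
# top: stopper centers in top image 0 : c3 crop (offset 220,110,scale5) (498,352),(606,338)
for p in((498,352),(606,338)): print(atz("top",(220+p[0]/5-.4,110+p[1]/5-.4),.1345))
E
```

```text
[[ 0.55098232 -0.19734953  0.        ]]
[[ 0.53983521 -0.12621767  0.        ]]
[[ 0.5286881  -0.05508581  0.        ]]
0 [ 0.55128293 -0.19727803  0.111     ]
4 [ 0.55216472 -0.1982687   0.111     ]
8 [ 0.55304476 -0.19925739  0.111     ]
[ 0.5421707 -0.1278299  0.1345   ] [ 0.53184614 -0.05781796  0.1345    ]
[ 0.53194283 -0.05453912  0.1345    ]
[ 0.54114604 -0.12369968  0.1345    ]
```

```bash
python3 - <<'E'
from h import *
go([.518,-.02,.24],down(90)@R.from_euler('x',18,degrees=True).as_matrix())
E
```

```text
t 7.62 tcp [0.4808 0.1547 0.1803] w 0.0142 F [ 0.1 -0.7 -0.8] -> xyz cm [ -6.07 -16.79  -5.98] rot deg [18.03 -1.19 -7.78]
```

jog_arm --rows '[{"xyz":[0,-1,-4],"delta_rot":[5,0,-2],"fingers":1},{"xyz":[-1,-4,-6],"delta_rot":[10,-0.4,-4],"fingers":1},{"xyz":[-3,-8,-6],"delta_rot":[15,-0.8,-6],"fingers":1},{"xyz":[-4.5,-12,-6],"delta_rot":[18,-1.2,-7.8],"fingers":1},{"xyz":[-6,-16,-6],"delta_rot":[18,-1.2,-7.8],"fingers":1}]'

```text
clock: 8.03
tcp_pos: [0.517, -0.0049, 0.2384]
orientation: [0.016, -3.1, 0.496]
contact_force: [1.3, 0.2, -1.6]
grip_width: 0.0143
```

```bash
python3 - <<'E'
from h import *
go([.5525,-.198,.225],down(90)@R.from_euler('y',18,degrees=True).as_matrix())
E
```

```text
t 8.03 tcp [ 0.517  -0.0049  0.2384] w 0.0143 F [ 1.3  0.2 -1.6] -> xyz cm [ -3.37 -17.96   7.29] rot deg [-18.11  17.73  -2.27]
```

jog_arm --rows '[{"xyz":[-0.8,-4,1.3],"delta_rot":[-5,5,-0.5],"fingers":1},{"xyz":[-1.6,-8,2.6],"delta_rot":[-10,10,-1],"fingers":1},{"xyz":[-2.5,-12,4.3],"delta_rot":[-15,15,-1.5],"fingers":1},{"xyz":[-3.2,-16,6],"delta_rot":[-18,17.7,-2.3],"fingers":1},{"xyz":[-3.4,-18,7.3],"delta_rot":[-18,17.7,-2.3],"fingers":1}]'

```text
clock: 8.45
tcp_pos: [0.5523, -0.2013, 0.2228]
orientation: [-0.006, -2.822, -0.001]
contact_force: [0.1, -0.6, -0.3]
grip_width: 0.0146
```

```bash
python3 - <<'E'
from h import *
go([.5525,-.198,.225],down(90))
E
```

```text
t 8.45 tcp [ 0.5523 -0.2013  0.2228] w 0.0146 F [ 0.1 -0.6 -0.3] -> xyz cm [ 0.05  0.33 -0.21] rot deg [  0.04 -18.32  -0.22]
```

jog_arm --rows '[{"xyz":[0,0.3,-0.2],"delta_rot":[0,-7,0],"fingers":1},{"xyz":[0,0.3,-0.2],"delta_rot":[0,-13,0],"fingers":1},{"xyz":[0,0.3,-0.2],"delta_rot":[0,-18.3,-0.2],"fingers":1},{"xyz":[0,0.3,-0.2],"delta_rot":[0,-18.3,-0.2],"fingers":1},{"xyz":[0,0.3,-0.2],"delta_rot":[0,-18.3,-0.2],"fingers":1}]'

```text
clock: 8.87
tcp_pos: [0.5508, -0.1984, 0.2238]
orientation: [-0.003, -3.138, -0.003]
contact_force: [0.2, -0.4, 0.3]
grip_width: 0.0144
```

```bash
python3 - <<'E'
from h import *
go([.5525,-.198,.225],down(90))
im=imaging.grab_frame("scene");im2=imaging.grab_frame("scene");im=((im.astype(float)+im2)/2).astype(np.uint8)
cv2.imwrite("pics/s11.png",cv2.resize(im[210:340,150:240],None,fx=6,fy=6,interpolation=cv2.INTER_CUBIC));cv2.imwrite("s11raw.png",im)
go([.5525,-.198,.225],down(90))
imt=imaging.grab_frame("top");cv2.imwrite("pics/t11.png",cv2.resize(imt[120:240,260:410],None,fx=5,fy=5,interpolation=cv2.INTER_CUBIC))
E
python3 - <<'E'
import sys; sys.path.insert(0,'.')
import os; os.chdir('.')
from fit import *
kin.SG[:]=[-1,1,-1,1,-1,1,-1]
b=least_squares(res,[.2188,-.009,.5254,.0273,0,.4623,-.04,.0308,.2863,-.0989,0,1.4725],loss='soft_l1',f_scale=.001);print(b.x,b.cost)
print(np.abs(res(b.x)[:-5]).reshape(-1,6)[-6:])
E
```

```text
t 8.87 tcp [ 0.5508 -0.1984  0.2238] w 0.0144 F [ 0.2 -0.4  0.3] -> xyz cm [-0.17  0.04 -0.12] rot deg [ 0.11 -0.18 -0.12]
t 8.97 tcp [ 0.5532 -0.1975  0.2242] w 0.0140 F [ 0.6  0.3 -0.6] -> xyz cm [ 0.07 -0.05 -0.08] rot deg [ 0.05 -0.12  0.04]
[ 0.2758 -0.0095  0.531   0.0225  0.0001  0.4697  0.0002 -0.0064  0.3423
 -0.1094 -0.0007  1.4621] 0.00015332087630046104
[[0.0003 0.0002 0.0027 0.0002 0.0001 0.0001]
 [0.0003 0.0003 0.0027 0.0002 0.0001 0.0001]
 [0.0126 0.0039 0.001  0.0005 0.0102 0.0015]
 [0.0036 0.0117 0.009  0.0101 0.0005 0.0015]
 [0.0068 0.0107 0.0015 0.0001 0.     0.0001]
 [0.0069 0.0109 0.0016 0.0001 0.0001 0.0001]]
```

View pics/s11.png

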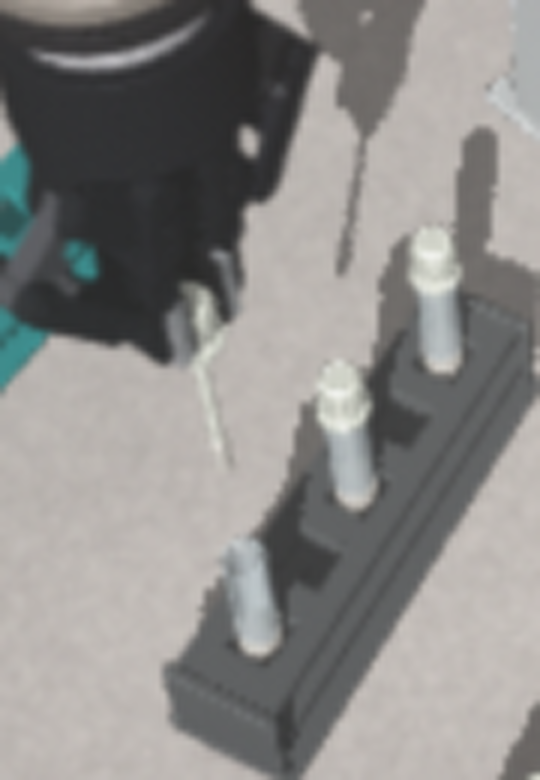

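View pics/t11.png

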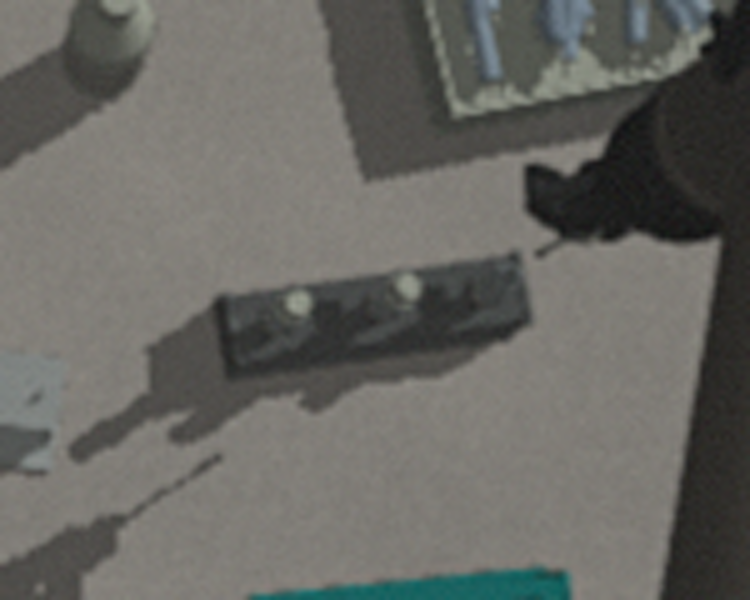

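```bash
python3 - <<'E'
from h import *
np.set_printoptions(precision=4,suppress=True)
print(proj("top",[.5532,-.1975,.174]),proj("scene",[.5532,-.1975,.174]))
s=(230/6+150-.5,467/6+210-.5);t=(538/5+260-.5,256/5+120-.5)
print(s,t,tri(s,t))
for z in(.165,.17,.175,.18): print(z,atz("scene",s,z),atz("top",t,z))
# mouth now
m=(247/6+150-.5,556/6+210-.5); print("mouth",m,atz("scene",m,.111))
E
```

```text
[[367.6477 171.1827]] [[187.5606 287.9987]]
(187.83333333333334, 287.3333333333333) (367.1, 170.7) (array([ 0.5539, -0.196 ,  0.1755]), [0.0007770116051626833, 0.0007770116051625686])
0.165 [ 0.5482 -0.1926  0.165 ] [ 0.5565 -0.1988  0.165 ]
0.17 [ 0.5506 -0.1945  0.17  ] [ 0.5555 -0.1972  0.17  ]
0.175 [ 0.5531 -0.1963  0.175 ] [ 0.5545 -0.1956  0.175 ]
0.18 [ 0.5555 -0.1982  0.18  ] [ 0.5535 -0.1939  0.18  ]
mouth (190.66666666666666, 302.1666666666667) [ 0.5524 -0.1973  0.111 ]
```

```bash
python3 - <<'E'
from h import *
ims=[imaging.grab_frame("top").astype(float) for i in range(3)]
im=np.mean(ims,0)
c=cv2.resize(im[160:200,300:375],None,fx=10,fy=10,interpolation=cv2.INTER_CUBIC)
c=np.clip((c-30)*2.2,0,255).astype(np.uint8)
for P in([.5325,-.057,.1345],[.5417,-.1265,.1345],[.5524,-.1973,.111],[.5532,-.1975,.1745]):
    q=(proj("top",P)[0]-[300,160]+.5)*10; cv2.circle(c,tuple(int(v) for v in q),3,(0,0,255),-1); print(proj("top",P))
a=np.linspace(0,2*np.pi,30);q=(proj("top",np.c_[.5524+.009*np.cos(a),-.1973+.009*np.sin(a),0*a+.111])-[300,160]+.5)*10
cv2.polylines(c,[q.astype(np.int32).reshape(-1,1,2)],True,(0,255,0),1)
cv2.imwrite("pics/t12.png",c); go([.5525,-.198,.225],down(90))
E
```

```text
[[319.9677985 179.8290443]]
[[341.67109737 177.03078632]]
[[361.49119402 175.10045121]]
[[367.69892628 171.15193131]]
t 9.17 tcp [ 0.5537 -0.1978  0.2244] w 0.0143 F [-1.  -0.8 -0.2] -> xyz cm [ 0.12 -0.02 -0.06] rot deg [ 0.01 -0.07  0.05]
```

View pics/t12.png

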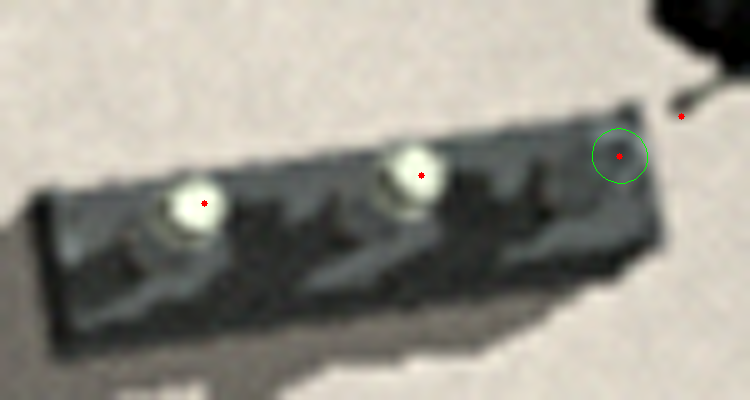

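jog_arm --rows '[{"xyz":[0.18,-0.07,1.2],"delta_rot":[0,0,0],"fingers":1},{"xyz":[0.18,-0.07,2.6],"delta_rot":[0,0,0],"fingers":1},{"xyz":[0.18,-0.07,4],"delta_rot":[0,0,0],"fingers":1},{"xyz":[0.18,-0.07,5],"delta_rot":[0,0,0],"fingers":1},{"xyz":[0.18,-0.07,5.2],"delta_rot":[0,0,0],"fingers":1}]'

```text
clock: 9.58
tcp_pos: [0.5505, -0.1979, 0.1697]
orientation: [0.002, -3.136, -0.001]
contact_force: [0.2, 0.1, -0.5]
grip_width: 0.0146
```

```bash
cat > look.py <<'E'
from h import *
def look(tag,x=160,y=240,w=75,hh=80,k=9):
    ims=[imaging.grab_frame("scene").astype(float) for i in range(2)];im=np.mean(ims,0)
    c=cv2.resize(im[y:y+hh,x:x+w],None,fx=k,fy=k,interpolation=cv2.INTER_CUBIC);c=np.clip((c-20)*1.3,0,255).astype(np.uint8)
    o=r.get_obs();t=o['tcp_pos'];Rm=R.from_rotvec(o['orientation']).as_matrix()
    # predicted flange underside .035 above... tip = tcp -.050 along
    def dot(P,col,n="scene"):
        q=(proj(n,P)[0]-[x,y]+.5)*k;cv2.circle(c,tuple(int(v) for v in q),2,col,-1)
    dot(t+Rm@[0,0,.0499],(0,0,255)); dot(t+Rm@[0,0,-.0351],(0,0,255)); dot([.5524,-.1973,.111],(0,255,0))
    cv2.imwrite(f"pics/{tag}.png",c)
E
python3 - <<'E'
from look import *
go([.552,-.1985,.09],down(90)); look("l1")
go([.552,-.1985,.09],down(90))
E
```

```text
t 9.58 tcp [ 0.5505 -0.1979  0.1697] w 0.0146 F [ 0.2  0.1 -0.5] -> xyz cm [-0.19 -0.07  7.97] rot deg [ 0.04 -0.3   0.07]
t 9.68 tcp [ 0.5515 -0.1984  0.1716] w 0.0143 F [0.6 0.4 0.2] -> xyz cm [-0.07 -0.01  8.16] rot deg [ 0.01 -0.16  0.06]
```

View pics/l1.png

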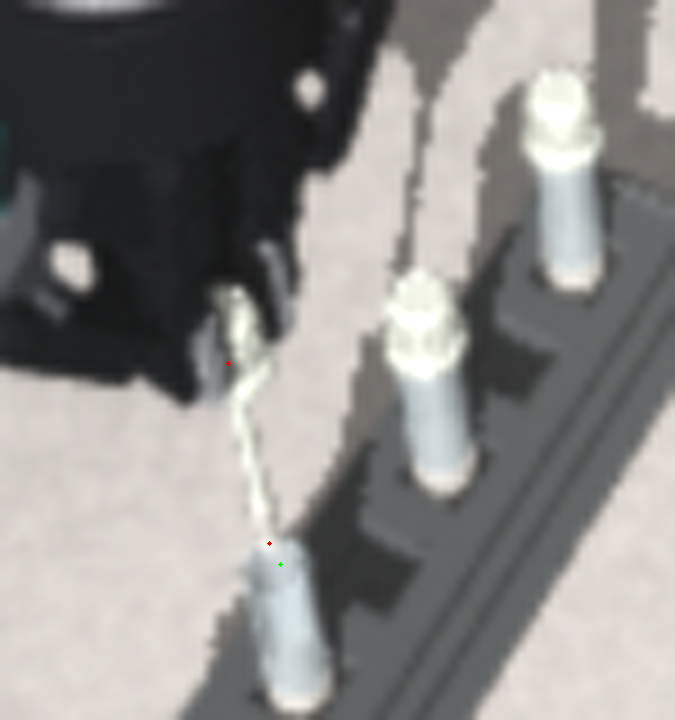

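jog_arm --rows '[{"xyz":[-0.05,0.04,1],"delta_rot":[0,-0.1,0],"fingers":1},{"xyz":[-0.05,0.04,2],"delta_rot":[0,-0.1,0],"fingers":1},{"xyz":[-0.05,0.04,3],"delta_rot":[0,-0.1,0],"fingers":1},{"xyz":[-0.05,0.04,4],"delta_rot":[0,-0.1,0],"fingers":1},{"xyz":[-0.05,0.04,5],"delta_rot":[0,-0.1,0],"fingers":1}]'

```text
clock: 10.1
tcp_pos: [0.5516, -0.1979, 0.1204]
orientation: [0.002, -3.14, -0.0]
contact_force: [-0.4, 0.4, -0.6]
grip_width: 0.014
```

```bash
python3 - <<'E'
from look import *
go([.552,-.198,.09],down(90)); look("l2")
go([.552,-.198,.09],down(90)); print(R.from_rotvec(CI["scene"]["attitude"]).as_matrix()[:,0])
E
```

```text
t 10.10 tcp [ 0.5516 -0.1979  0.1204] w 0.0140 F [-0.4  0.4 -0.6] -> xyz cm [-0.04 -0.01  3.04] rot deg [ 0.02 -0.09  0.06]
t 10.20 tcp [ 0.5504 -0.1975  0.1194] w 0.0142 F [-0.8 -0.9 -0.3] -> xyz cm [-0.17 -0.05  2.94] rot deg [ 0.05 -0.27  0.05]
[0.81805718 0.57512268 0.00404294]
```

View pics/l2.png

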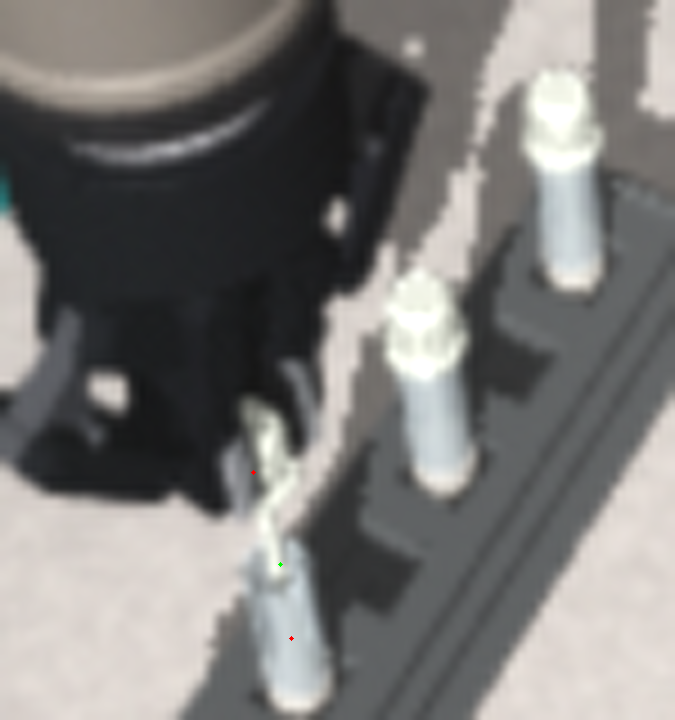

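jog_arm --rows '[{"xyz":[-0.1,0,0.5],"delta_rot":[0,-0.1,0],"fingers":1},{"xyz":[-0.1,0,1],"delta_rot":[0,-0.1,0],"fingers":1},{"xyz":[-0.1,0,1.5],"delta_rot":[0,-0.1,0],"fingers":1},{"xyz":[-0.1,0,1.9],"delta_rot":[0,-0.1,0],"fingers":1},{"xyz":[-0.1,0,2.1],"delta_rot":[0,-0.1,0],"fingers":1}]'

```text
clock: 10.62
tcp_pos: [0.5511, -0.1974, 0.0978]
orientation: [0.002, -3.138, -0.002]
contact_force: [-0.1, -0.4, 0.3]
grip_width: 0.0145
```

```bash
python3 - <<'E'
from look import *
go([.552,-.198,.09],down(90)); look("l3",165,270,50,55,13)
go([.552,-.198,.09],down(90))
E
```

```text
t 10.62 tcp [ 0.5511 -0.1974  0.0978] w 0.0145 F [-0.1 -0.4  0.3] -> xyz cm [-0.09 -0.06  0.78] rot deg [ 0.06 -0.2   0.06]
t 10.72 tcp [ 0.5512 -0.1974  0.0981] w 0.0142 F [ 0.1  0.1 -0.7] -> xyz cm [-0.09 -0.06  0.81] rot deg [ 0.05 -0.19  0.06]
```

View pics/l3.png

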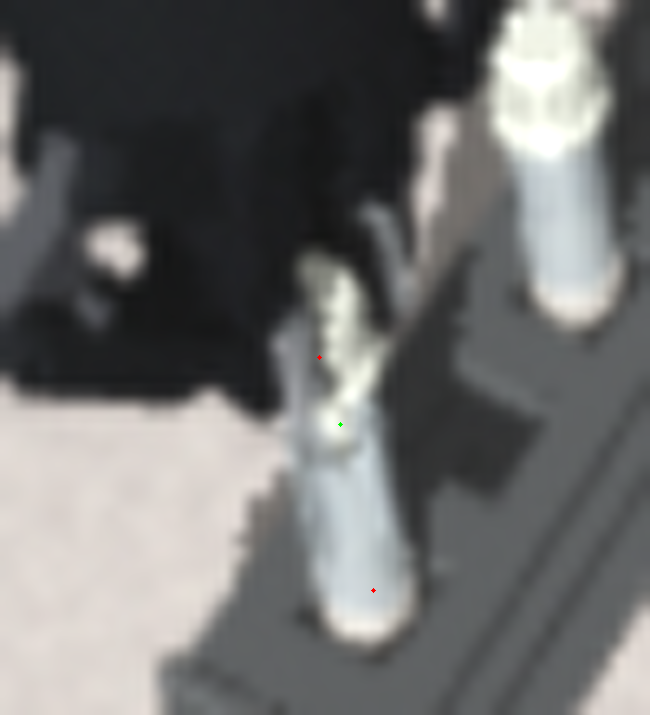

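jog_arm --rows '[{"xyz":[-0.07,0,0.2],"delta_rot":[0,-0.2,0],"fingers":1},{"xyz":[-0.07,0,0.4],"delta_rot":[0,-0.2,0],"fingers":1},{"xyz":[-0.07,0,0.6],"delta_rot":[0,-0.2,0],"fingers":1},{"xyz":[-0.07,0,0.75],"delta_rot":[0,-0.2,0],"fingers":1},{"xyz":[-0.07,0,0.9],"delta_rot":[0,-0.2,0],"fingers":1}]'

```text
clock: 11.13
tcp_pos: [0.5518, -0.1974, 0.0889]
orientation: [-0.002, 3.142, 0.002]
contact_force: [-0.7, 0.0, 0.3]
grip_width: 0.0147
```

jog_arm --rows '[{"xyz":[0,0,0.05],"delta_rot":[0,0,0],"fingers":1},{"xyz":[0,0,0.1],"delta_rot":[0,0,0],"fingers":1},{"xyz":[0,0,0.15],"delta_rot":[0,0,0],"fingers":1},{"xyz":[0,0,0.2],"delta_rot":[0,0,0],"fingers":1},{"xyz":[0,0,0.25],"delta_rot":[0,0,0],"fingers":1}]'

```text
clock: 11.55
tcp_pos: [0.5518, -0.1974, 0.0864]
orientation: [-0.002, 3.141, 0.001]
contact_force: [-0.3, -0.6, 1.2]
grip_width: 0.0146
```

```bash
python3 - <<'E'
from look import *
go([.552,-.198,.076],down(90)); look("l4",165,270,50,55,13)
go([.552,-.198,.076],down(90));print(r.get_obs()['moment'])
E
```

```text
t 11.55 tcp [ 0.5518 -0.1974  0.0864] w 0.0146 F [-0.3 -0.6  1.2] -> xyz cm [-0.02 -0.06  1.04] rot deg [0.05 0.01 0.06]
t 11.65 tcp [ 0.5518 -0.1974  0.0864] w 0.0140 F [ 0.   0.2 -0.9] -> xyz cm [-0.02 -0.06  1.04] rot deg [0.05 0.01 0.06]
[ 0.03002026  0.00193021 -0.03389597]
```

View pics/l4.png

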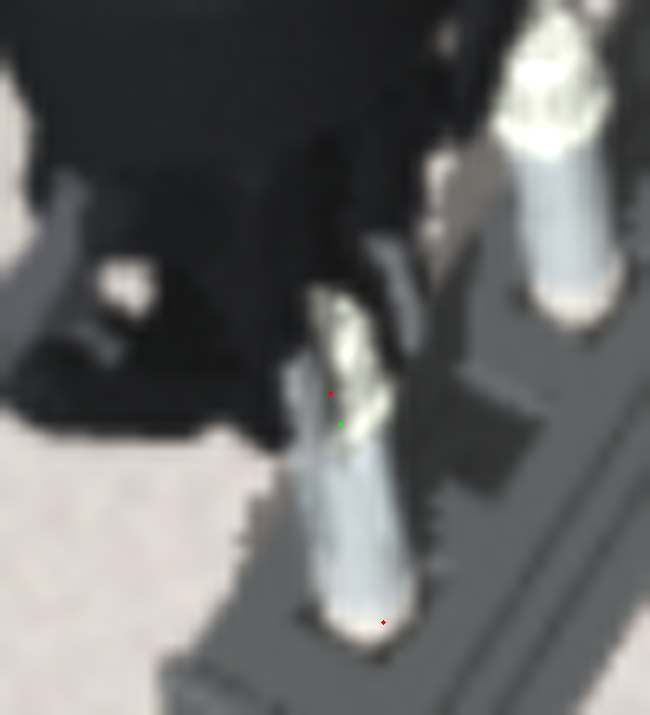

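jog_arm --rows '[{"xyz":[0,0,0.1],"delta_rot":[0,0,0],"fingers":1},{"xyz":[0,0,0.2],"delta_rot":[0,0,0],"fingers":1},{"xyz":[0,0,0.3],"delta_rot":[0,0,0],"fingers":1},{"xyz":[0,0,0.4],"delta_rot":[0,0,0],"fingers":1},{"xyz":[0,0,0.5],"delta_rot":[0,0,0],"fingers":1}]'

```text
clock: 12.07
tcp_pos: [0.5518, -0.1974, 0.0812]
orientation: [0.002, -3.142, -0.002]
contact_force: [1.0, 0.9, 0.5]
grip_width: 0.0142
```

jog_arm --rows '[{"xyz":[0,0,0.07],"delta_rot":[0,0,0],"fingers":1},{"xyz":[0,0,0.14],"delta_rot":[0,0,0],"fingers":1},{"xyz":[0,0,0.21],"delta_rot":[0,0,0],"fingers":1},{"xyz":[0,0,0.28],"delta_rot":[0,0,0],"fingers":1},{"xyz":[0,0,0.35],"delta_rot":[0,0,0],"fingers":1}]'

```text
clock: 12.48
tcp_pos: [0.5518, -0.1974, 0.0777]
orientation: [0.002, -3.142, -0.002]
contact_force: [0.2, -0.9, 0.2]
grip_width: 0.0146
```

jog_arm --rows '[{"xyz":[0,0,0.05],"delta_rot":[0,0,0],"fingers":1},{"xyz":[0,0,0.1],"delta_rot":[0,0,0],"fingers":1},{"xyz":[0,0,0.15],"delta_rot":[0,0,0],"fingers":1},{"xyz":[0,0,0.15],"delta_rot":[0,0,0],"fingers":1},{"xyz":[0,0,0.15],"delta_rot":[0,0,0],"fingers":1}]'

```text
clock: 12.9
tcp_pos: [0.5518, -0.1974, 0.0762]
orientation: [0.002, -3.142, -0.002]
contact_force: [-0.1, -0.0, -0.4]
grip_width: 0.0142
```

jog_arm --rows '[{"xyz":[0,0,0.05],"delta_rot":[0,0,0],"fingers":1},{"xyz":[0,0,0.1],"delta_rot":[0,0,0],"fingers":1},{"xyz":[0,0,0.15],"delta_rot":[0,0,0],"fingers":1},{"xyz":[0,0,0.15],"delta_rot":[0,0,0],"fingers":1},{"xyz":[0,0,0.15],"delta_rot":[0,0,0],"fingers":1}]'

```text
clock: 13.32
tcp_pos: [0.5529, -0.1981, 0.0759]
orientation: [-0.001, 3.139, 0.0]
contact_force: [-1.4, -0.4, 7.7]
grip_width: 0.0143
```

```bash
python3 - <<'E'
from look import *
go([.552,-.198,.076],down(90)); look("l5",165,270,50,55,13)
E
```

```text
t 13.32 tcp [ 0.5529 -0.1981  0.0759] w 0.0143 F [-1.4 -0.4  7.7] -> xyz cm [ 0.09  0.01 -0.01] rot deg [0.02 0.14 0.04]
```

View pics/l5.png

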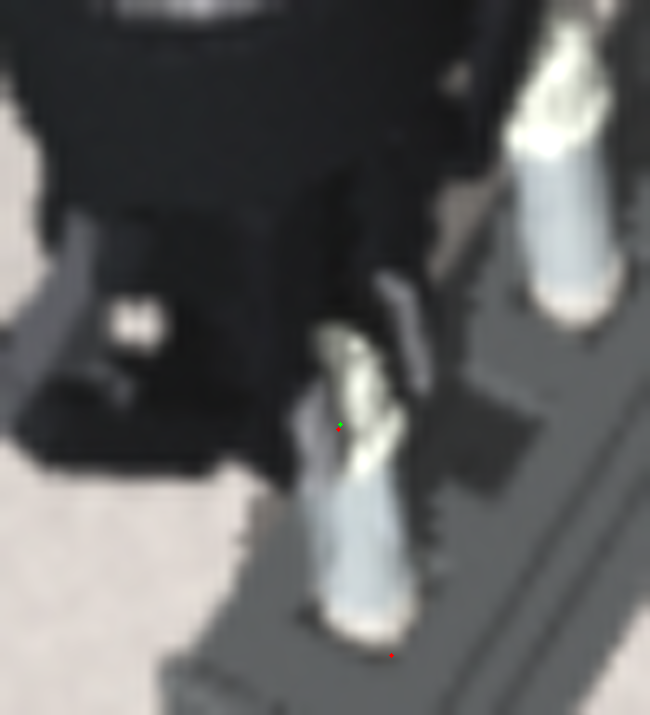

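jog_arm --rows '[{"xyz":[0.05,0,0.1],"delta_rot":[0,0,0],"fingers":1},{"xyz":[0.1,0,0.2],"delta_rot":[0,0,0],"fingers":1},{"xyz":[0.1,0,0.25],"delta_rot":[0,0,0],"fingers":1},{"xyz":[0.1,0,0.25],"delta_rot":[0,0,0],"fingers":1},{"xyz":[0.1,0,0.25],"delta_rot":[0,0,0],"fingers":1}]'

```text
clock: 13.83
tcp_pos: [0.5542, -0.199, 0.0758]
orientation: [-0.001, 3.134, -0.001]
contact_force: [-1.7, 0.5, 15.5]
grip_width: 0.0139
```

jog_arm --rows '[{"xyz":[0.1,0.05,0.02],"delta_rot":[0,0,0],"fingers":1},{"xyz":[0.2,0.1,0.02],"delta_rot":[0,0,0],"fingers":1},{"xyz":[0.2,0.1,0.02],"delta_rot":[0,0,0],"fingers":0.8},{"xyz":[0.2,0.1,0.02],"delta_rot":[0,0,0],"fingers":0.5},{"xyz":[0.2,0.1,0.02],"delta_rot":[0,0,0],"fingers":0.4}]'

```text
clock: 14.25
tcp_pos: [0.5518, -0.1978, 0.0751]
orientation: [-0.001, 3.135, -0.001]
contact_force: [0.6, 0.4, 0.4]
grip_width: 0.0404
```

jog_arm --rows '[{"xyz":[0,0,0],"delta_rot":[0,0,0],"fingers":0.4},{"xyz":[0,0,0],"delta_rot":[0,0,0],"fingers":0.4},{"xyz":[0,0,-0.5],"delta_rot":[0,0,0],"fingers":0.4},{"xyz":[0,0,-1.5],"delta_rot":[0,0,0],"fingers":0.4},{"xyz":[0,0,-3],"delta_rot":[0,0,0],"fingers":0.4}]'

```text
clock: 14.67
tcp_pos: [0.5507, -0.1976, 0.1051]
orientation: [-0.0, 3.137, -0.0]
contact_force: [0.4, -0.5, -0.3]
grip_width: 0.0515
```

```bash
python3 - <<'E'
from look import *
go([.552,-.198,.15],down(90)); look("l6",165,260,50,60,12)
E
```

```text
t 14.67 tcp [ 0.5507 -0.1976  0.1051] w 0.0515 F [ 0.4 -0.5 -0.3] -> xyz cm [-0.14 -0.04 -4.49] rot deg [-0.01  0.24  0.02]
```

View pics/l6.png

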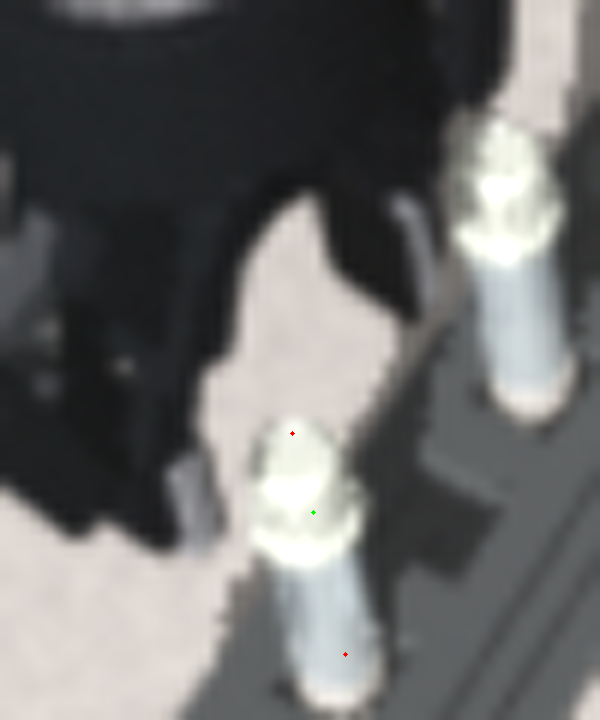

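```bash
cat > plan2.py <<'E'
from plan import *
import plan
b=least_squares(res,[.2758,-.0095,.531,.0225,0,.4697,0,-.0064,.3423,-.1094,0,1.4621],loss='soft_l1',f_scale=.002)
import ik as _ik
_ik.p=b.x
tube=np.array([.5522,-.1977,0])
GZ=.083
def pick(phi,psi,fl=1,back=0.):
    v=np.array([np.cos(psi),np.sin(psi),0]);z=np.sin(phi)*v+np.cos(phi)*np.array([0,0,-1.])
    y=np.cross(np.array([0,0,-1.]),v)*fl;Rm=np.c_[np.cross(y,z),y,z]
    return tube+[0,0,GZ]+(TO-back)*z,Rm
E
python3 - <<'E'
from plan2 import *
print(_ik.p)
qc=Q[-1];print("now",qc)
for phi in(30,45):
  for psi in(-40,-20,0,20):
    for fl in(1,-1):
      t,Rm=pick(np.radians(phi),np.radians(psi),fl);e,q=ik(t,Rm,seeds=3,q0=qc,m=.1)
      if e<.01:
        print("PICK",phi,psi,fl,round(e,4),q)
for phi in(30,45):
  for th in(-40,-20,0,20,40):
    for fl in(1,-1):
      t,Rm=final(-1,np.radians(phi),np.radians(th),s=GZ-.036);e,q=ik(t,Rm*[fl,fl,1],seeds=4,q0=qc,m=.1)
      if e<.01: print("FIN",phi,th,fl,round(e,4),q,Rm[:,2],Rm[:,1]*fl)
E
```

```text
Traceback (most recent call last):
NameError: name '_ik' is not defined. Did you mean: 'ik'?
```

```bash
sed -i 's/_ik/ikm/g' plan2.py; sed -i 's/^import ik as ikm/import ik as ikm/' plan2.py; cat > r1.py <<'E'
from plan2 import *
print(ikm.p)
qc=Q[-1];print("now",qc)
for phi in(30,45):
  for psi in(-40,-20,0,20):
    for fl in(1,-1):
      t,Rm=pick(np.radians(phi),np.radians(psi),fl);e,q=ik(t,Rm,seeds=3,q0=qc,m=.1)
      if e<.01:
        print("PICK",phi,psi,fl,round(e,4),q)
for phi in(30,45):
  for th in(-40,-20,0,20,40):
    for fl in(1,-1):
      t,Rm=final(-1,np.radians(phi),np.radians(th),s=GZ-.036);e,q=ik(t,Rm*[fl,fl,1],seeds=4,q0=qc,m=.1)
      if e<.01: print("FIN",phi,th,fl,round(e,4),q,Rm[:,2],Rm[:,1]*fl)
E
python3 r1.py
```

```text
[ 0.2795  0.0142  0.5262 -0.0019  0.      0.4707  0.0238 -0.0342  0.3498
 -0.1209 -0.0009  1.4507]
now [-0.1317  0.4592  0.4847  1.885  -0.2776  0.8595  2.0635]
PICK 30 -40 1 0.0 [ 0.5577  0.5069 -0.6129  2.3044  1.7354  0.5331  2.4639]
PICK 30 -40 -1 0.0 [-0.5701  0.6203  0.9262  2.307   4.41    0.2781  2.8194]
PICK 30 -20 1 0.0 [ 0.7919  0.538  -0.7671  2.34    1.9672  0.41    2.6728]
PICK 30 0 1 0.0 [ 1.2385  0.9097 -1.31    2.2971  1.7459  0.651  -2.8219]
PICK 30 0 -1 0.0 [ 1.2195  0.867  -1.2687  2.2977  1.7483  0.6005  0.2991]
PICK 30 20 1 0.0 [ 0.5617  0.4867 -0.1231  2.2143 -1.27    0.3733  0.4298]
PICK 45 20 1 0.0 [ 0.8292  0.575  -0.3189  2.3314  4.41    0.5222  1.1789]
PICK 45 20 -1 0.0 [ 1.4245  1.0787 -1.3098  2.3264  1.9961  0.3667  0.618 ]
FIN 30 -40 1 0.0 [-0.2091  0.5869 -0.0957  2.1187  3.8518  0.791  -1.1801] [ 0.694   0.6096 -0.383 ] [-0.6742  0.3637 -0.6428]
FIN 30 -40 -1 0.0 [-0.4834  0.5943  0.2609  2.1162  3.9144  0.9133  1.7698] [ 0.694   0.6096 -0.383 ] [ 0.6742 -0.3637  0.6428]
FIN 30 -20 1 0.0 [-0.3189  0.5821  0.1205  2.0136  4.2684  0.8079 -1.8936] [ 0.5
[... 1498 characters left out ...]
 0.4749  1.6247] [ 0.3357  0.6223 -0.7071] [-0.8801  0.4748  0.    ]
FIN 45 0 -1 0.0 [-0.2786  0.5737  0.0524  1.7772 -1.2396  0.6877  0.2354] [ 0.3357  0.6223 -0.7071] [ 0.8801 -0.4748 -0.    ]
FIN 45 20 1 0.0 [ 0.4482  1.0463 -1.2129  1.5866  0.2711  0.6389  2.0239] [ 0.1229  0.7372 -0.6645] [-0.827   0.4461  0.342 ]
FIN 45 20 -1 0.0 [-0.0503  0.6868 -0.21    1.6156 -0.96    0.8751 -0.1862] [ 0.1229  0.7372 -0.6645] [ 0.827  -0.4461 -0.342 ]
FIN 45 40 1 0.0 [ 0.2774  0.944  -0.7646  1.4585 -0.5111  0.9314  2.4394] [-0.0643  0.8381 -0.5417] [-0.6742  0.3637  0.6428]
FIN 45 40 -1 0.0 [ 0.0838  0.8347 -0.3867  1.4726 -0.8422  1.0746 -0.4829] [-0.0643  0.8381 -0.5417] [ 0.6742 -0.3637 -0.6428]
```

```bash
cat > r2.py <<'E'
from plan2 import *
qc=Q[-1];print("now",qc)
def marg(q): return np.min(np.minimum(q-lo,hi-q))
def solve(t,Rm,seeds=5):
    S=[]
    rng=np.random.default_rng(1)
    for k in range(seeds):
        x0=np.clip(qc,lo+.2,hi-.2) if k==0 else rng.uniform(lo+.3,hi-.3)
        def f(q):
            a=kin.fk(q,ikm.p);mid=(q-(lo+hi)/2)/((hi-lo)/2)
            return np.r_[10*(a[0]-t),3*(a[1].inv()*R.from_matrix(Rm)).as_rotvec(),.01*np.delete(mid,4)**3,.004*(q-qc)]
        s=least_squares(f,x0,bounds=(lo+.05,hi-.05))
        a=kin.fk(s.x,ikm.p);e=np.linalg.norm(a[0]-t)+.3*np.linalg.norm((a[1].inv()*R.from_matrix(Rm)).as_rotvec())
        if e<.012: S.append((marg(s.x),s.x))
    return S
P={};F={}
for phi in(0,15,30,45):
  for fl in(1,-1):
    for psi in range(0,360,30):
      t,Rm=pick(np.radians(phi),np.radians(psi),fl)
      for m,q in solve(t,Rm):
        if m>.12: P.setdefault((phi,fl),[]).append((psi,m,q))
    for th in range(-80,81,20):
      t,Rm=final(-1,np.radians(phi),np.radians(th),s=GZ-.036)
      for m,q in solve(t,Rm*[fl,fl,1]):
        if m>.12: F.setdefault((phi,fl),[]).append((th,m,q))
out=[]
for k in P:
  for a in P[k]:
    for b in F.get(k,[]):
      out.append((np.abs(a[2]-b[2]).max()+.5*np.abs(a[2]-qc).max()-1*min(a[1],b[1],.4),k,a,b))
out.sort(key=lambda x:x[0])
seen={}
for o in out:
    kk=(o[1],o[2][0],o[3][0])
    if kk in seen: continue
    seen[kk]=1
    if len(seen)>14: break
    print(round(o[0],2),o[1],"psi",o[2][0],round(o[2][1],2),o[2][2],"th",o[3][0],round(o[3][1],2),o[3][2])
E
time timeout 500 python3 r2.py
```

```text
now [-0.1317  0.4592  0.4847  1.885  -0.2776  0.8595  2.0635]
0.87 (45, 1) psi 210 0.55 [-0.1801  0.8753  0.2859  1.5454  0.2728  1.3718  2.0293] th 60 0.6 [ 0.2164  1.0249 -0.6296  1.3545 -0.7219  1.1994  2.3608]
0.9 (30, 1) psi 210 0.77 [-0.0897  0.7401  0.2132  1.6709  0.2206  1.1475  2.06  ] th 60 0.44 [ 0.3928  1.0719 -0.8387  1.566  -0.8346  0.8783  2.5213]
0.92 (45, 1) psi 180 0.35 [-0.0669  0.9467  0.348   1.4019 -0.02    1.5743  1.8322] th 80 0.48 [ 0.185   1.1236 -0.56    1.289  -0.8916  1.4059  2.226 ]
0.93 (45, 1) psi 210 0.55 [-0.1801  0.8753  0.2859  1.5454  0.2728  1.3718  2.0293] th 40 0.52 [ 0.2788  0.9452 -0.7677  1.4584 -0.5078  0.9304  2.4372]
0.93 (45, 1) psi 150 0.28 [ 0.1227  0.9423  0.2665  1.3833 -0.2376  1.638   1.5038] th 80 0.48 [ 0.185   1.1236 -0.56    1.289  -0.8916  1.4059  2.226 ]
0.97 (30, 1) psi 180 0.62 [-0.0614  0.8036  0.3425  1.5701 -0.0685  1.2972  1.8499] th 80 0.28 [ 0.2837  1.0674 -0.6158  1.5301 -1.0939  1.152   2.4129]
0.99 (45, 1) psi 180 0.35 [-0.0669  0.9467  0.348   1.4019 -0.02    1.5743  1.8322] th 60 0.6 [ 0.2164  1.0249 -0.6296  1.
[... 440 characters left out ...]
0674 -0.6157  1.5301 -1.094   1.152   2.4129]
1.03 (45, 1) psi 120 0.36 [ 0.2437  0.8936  0.2785  1.4952 -0.5083  1.5602  1.2458] th 80 0.48 [ 0.185   1.1236 -0.56    1.289  -0.8916  1.4059  2.226 ]
1.04 (45, 1) psi 210 0.55 [-0.1801  0.8753  0.2859  1.5454  0.2728  1.3718  2.0293] th 80 0.48 [ 0.185   1.1236 -0.56    1.289  -0.8916  1.4059  2.226 ]
1.06 (45, 1) psi 210 0.55 [-0.1801  0.8753  0.2859  1.5454  0.2728  1.3718  2.0293] th 20 0.47 [ 0.334   0.8754 -0.8978  1.5891 -0.2632  0.6378  2.448 ]
1.11 (30, 1) psi 210 0.77 [-0.0896  0.7401  0.2132  1.6709  0.2206  1.1475  2.06  ] th 40 0.38 [ 0.4742  1.0805 -1.0278  1.6322 -0.5551  0.6139  2.5786]
real	4m23.428s
user	4m19.815s
sys	0m0.236s
```

```bash
cat > tg.py <<'E'
from h import *
TO=.060
tube=np.array([.5522,-.1977,0])
def pick(phi,psi,fl=1,back=0.,GZ=.083):
    phi,psi=np.radians([phi,psi])
    v=np.array([np.cos(psi),np.sin(psi),0]);z=np.sin(phi)*v+np.cos(phi)*np.array([0,0,-1.])
    y=np.cross(np.array([0,0,-1.]),v)*fl;Rm=np.c_[np.cross(y,z),y,z]
    return tube+[0,0,GZ]+(TO-back)*z,Rm
E
python3 - <<'E'
from tg import *
t,Rm=pick(40,180,1,.08);print(t);go(t,Rm)
print(atz("top",(337,95),.06),atz("top",(350,143),.06),atz("top",(425,130),.06))
E
```

```text
[ 0.56505575 -0.1977      0.09832089]
t 14.77 tcp [ 0.5534 -0.1987  0.1079] w 0.0512 F [0.7 0.  0.4] -> xyz cm [-1.15  0.1   0.97] rot deg [-8.000e-02  4.062e+01 -2.000e-02]
[ 0.84822537 -0.13940783  0.06      ] [ 0.67412801 -0.17832899  0.06      ] [ 0.72139701 -0.44103318  0.06      ]
```

jog_arm --rows '[{"xyz":[-0.2,0.1,0.1],"delta_rot":[0,7,0],"fingers":0.4},{"xyz":[-0.5,0.1,0.3],"delta_rot":[0,14,0],"fingers":0.4},{"xyz":[-0.8,0.1,0.5],"delta_rot":[0,21,0],"fingers":0.4},{"xyz":[-1,0.1,0.7],"delta_rot":[0,28,0],"fingers":0.4},{"xyz":[-1.15,0.1,0.9],"delta_rot":[0,35,0],"fingers":0.4}]'

```text
clock: 15.18
tcp_pos: [0.5665, -0.1973, 0.0999]
orientation: [0.001, -2.539, 0.003]
contact_force: [1.1, -0.4, -0.1]
grip_width: 0.0514
```

```bash
python3 - <<'E'
from tg import *
t,Rm=pick(40,180,1,.08);go(t,Rm);print(r.get_obs()['joints'])
crop("scene","g1.png",150,220,90,110,6,.0455)
E
```

```text
t 15.18 tcp [ 0.5665 -0.1973  0.0999] w 0.0514 F [ 1.1 -0.4 -0.1] -> xyz cm [ 0.02 -0.04  0.21] rot deg [-0.13  5.45 -0.01]
[-0.10812975  0.88030591  0.50020117  1.33817907 -0.18497304  1.5841211
  1.96717779]
```

View pics/g1.png

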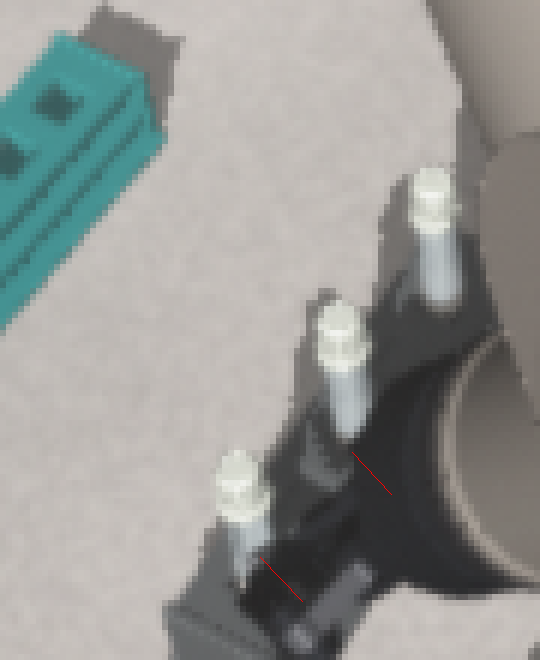

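```bash
python3 - <<'E'
from tg import *
t,Rm=pick(40,180,1,.04);go(t,Rm)
t,Rm=pick(40,180,1,0);print(t);go(t,Rm)
E
```

```text
t 15.23 tcp [ 0.5659 -0.1953  0.0916] w 0.0511 F [-0.6  2.8 -9.8] -> xyz cm [ 0.77 -0.22  3.49] rot deg [-0.2   4.44  0.2 ]
[ 0.51363274 -0.1977      0.03703733]
t 15.23 tcp [ 0.5659 -0.1953  0.0916] w 0.0511 F [-0.6  2.8 -9.8] -> xyz cm [ 1.08 -0.21  7.48] rot deg [-0.2   4.44  0.2 ]
```

jog_arm --rows '[{"xyz":[0.2,-0.2,0.7],"delta_rot":[0,2,0.1],"fingers":0.4},{"xyz":[0.4,-0.2,1.5],"delta_rot":[0,4.4,0.2],"fingers":0.4},{"xyz":[0.6,-0.2,2.4],"delta_rot":[0,4.4,0.2],"fingers":0.4},{"xyz":[0.75,-0.2,3.2],"delta_rot":[0,4.4,0.2],"fingers":0.4},{"xyz":[0.77,-0.2,3.5],"delta_rot":[0,4.4,0.2],"fingers":0.4}]'

```text
clock: 15.65
tcp_pos: [0.5379, -0.1978, 0.0674]
orientation: [0.0, -2.444, 0.004]
contact_force: [0.3, 0.2, -0.7]
grip_width: 0.0512
```

```bash
python3 - <<'E'
from tg import *
t,Rm=pick(40,180,1,0);go(t,Rm)
crop("scene","g2.png",150,220,90,110,6,.0455)
go(t,Rm);print(r.get_obs()['joints'])
E
```

```text
t 15.65 tcp [ 0.5379 -0.1978  0.0674] w 0.0512 F [ 0.3  0.2 -0.7] -> xyz cm [-0.09  0.02  3.88] rot deg [-0.16  0.05 -0.05]
t 15.70 tcp [ 0.5379 -0.1977  0.0678] w 0.0514 F [-1.4  0.5  0.4] -> xyz cm [-0.11  0.01  3.92] rot deg [-0.15  0.06 -0.06]
[-0.1053949   0.93884509  0.49270423  1.35985359 -0.1723105   1.59559232
  1.96919207]
```

View pics/g2.png

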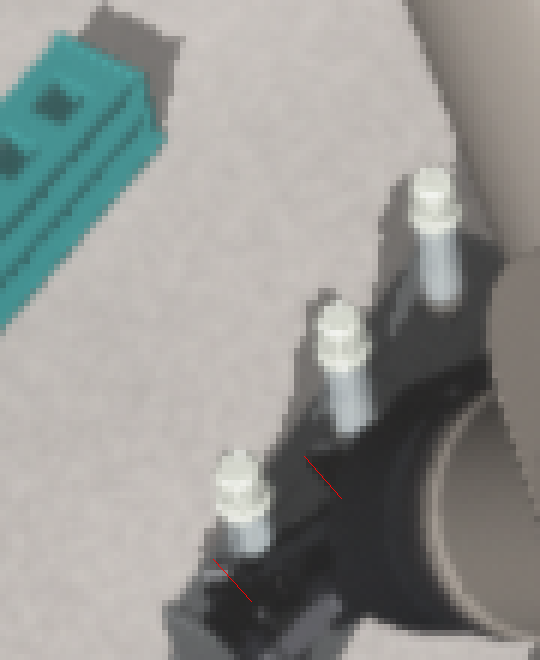

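jog_arm --rows '[{"xyz":[-0.1,0,0.8],"delta_rot":[0,0,0],"fingers":0.4},{"xyz":[-0.1,0,1.7],"delta_rot":[0,0,0],"fingers":0.4},{"xyz":[-0.1,0,2.6],"delta_rot":[0,0,0],"fingers":0.4},{"xyz":[-0.1,0,3.4],"delta_rot":[0,0,0],"fingers":0.4},{"xyz":[-0.1,0,3.8],"delta_rot":[0,0,0],"fingers":0.4}]'

```text
clock: 16.12
tcp_pos: [0.5129, -0.1976, 0.0372]
orientation: [-0.0, -2.443, 0.003]
contact_force: [0.7, -0.4, 0.3]
grip_width: 0.051
```

```bash
python3 - <<'E'
from tg import *
t,Rm=pick(40,180,1,0);go(t,Rm)
crop("scene","g3.png",150,220,90,110,6,.0455)
go(t,Rm)
im=imaging.grab_frame("top");cv2.imwrite("pics/gt3.png",cv2.resize(im[120:240,260:410],None,fx=5,fy=5,interpolation=2))
E
```

```text
t 16.12 tcp [ 0.5129 -0.1976  0.0372] w 0.0510 F [ 0.7 -0.4  0.3] -> xyz cm [-0.06 -0.01 -0.03] rot deg [-0.11 -0.01 -0.06]
t 16.17 tcp [ 0.5127 -0.1975  0.037 ] w 0.0511 F [ 0.   0.7 -0.7] -> xyz cm [-0.07 -0.02 -0.07] rot deg [-0.1  -0.05 -0.06]
```

View pics/g3.png

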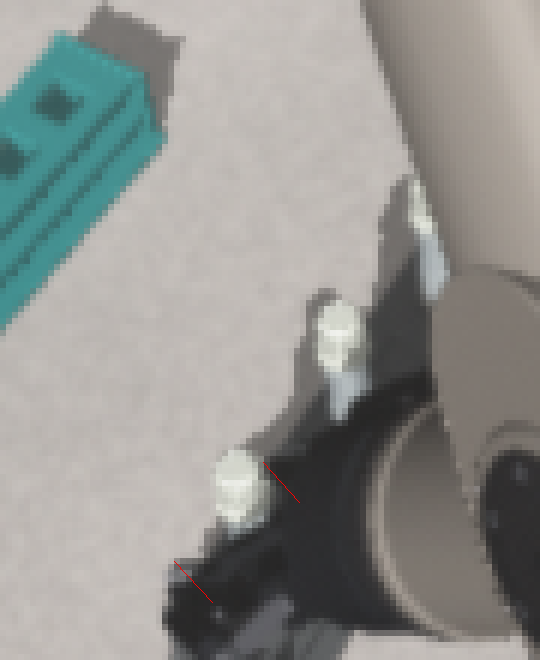

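View pics/gt3.png

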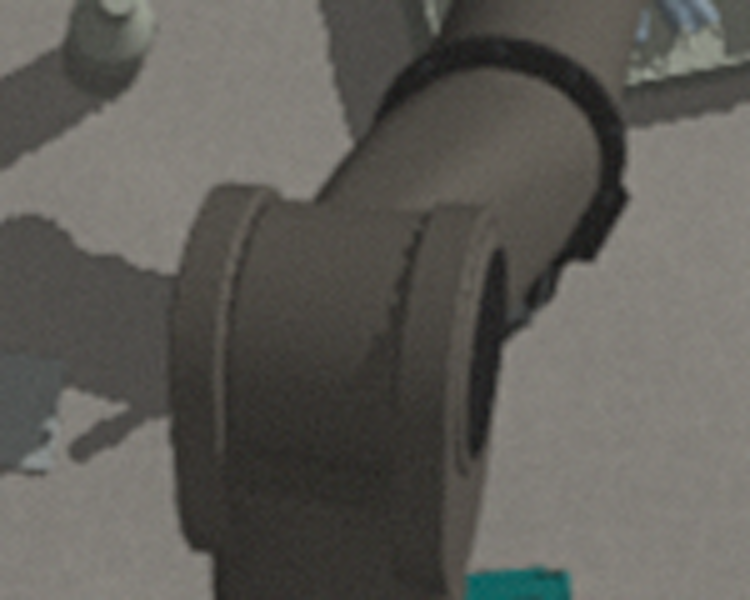

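jog_arm --rows '[{"xyz":[0,0,0],"delta_rot":[0,0,0],"fingers":1},{"xyz":[0,0,0],"delta_rot":[0,0,0],"fingers":1},{"xyz":[0,0,0],"delta_rot":[0,0,0],"fingers":1},{"xyz":[0,0,0],"delta_rot":[0,0,0],"fingers":1},{"xyz":[0,0,0],"delta_rot":[0,0,0],"fingers":1}]' --grip_force 60

```text
clock: 16.63
tcp_pos: [0.5137, -0.1977, 0.0377]
orientation: [-0.0, -2.444, 0.003]
contact_force: [0.4, 0.3, 1.8]
grip_width: 0.0162
```

jog_arm --rows '[{"xyz":[0,0,0],"delta_rot":[0,0,0],"fingers":1},{"xyz":[0,0,0],"delta_rot":[0,0,0],"fingers":1},{"xyz":[0,0,0],"delta_rot":[0,0,0],"fingers":1},{"xyz":[0,0,0],"delta_rot":[0,0,0],"fingers":1},{"xyz":[0,0,0],"delta_rot":[0,0,0],"fingers":1}]'

```text
clock: 17.05
tcp_pos: [0.5138, -0.1978, 0.0377]
orientation: [-0.0, -2.444, 0.003]
contact_force: [0.4, -0.5, 0.8]
grip_width: 0.0164
```

```bash
python3 - <<'E'
from tg import *
o=r.get_obs()
t,Rm=pick(40,180,1,0);d,_=go(o['tcp_pos']+[0,0,.07],None)
crop("scene","g4.png",150,220,90,110,6,.041)
E
```

```text
t 17.05 tcp [ 0.5138 -0.1978  0.0377] w 0.0164 F [ 0.4 -0.5  0.8] -> xyz cm [ 4.5  -0.02 -5.36] rot deg [0. 0. 0.]
```

View pics/g4.png

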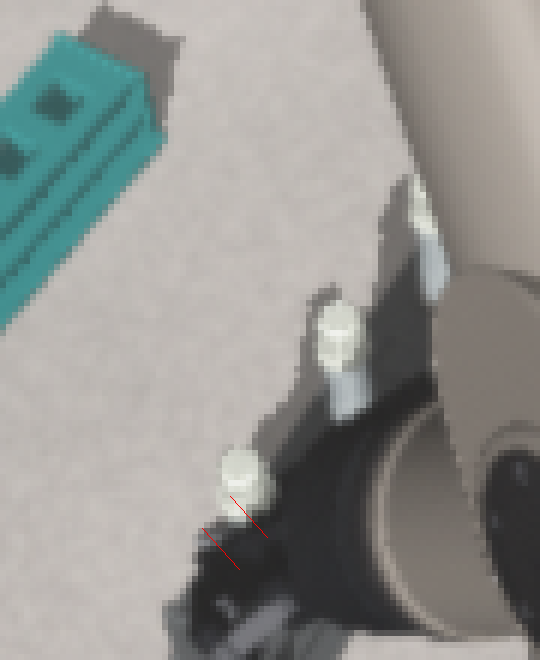

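jog_arm --rows '[{"xyz":[0.5,0,-0.6],"delta_rot":[0,0,0],"fingers":1},{"xyz":[1.3,0,-1.55],"delta_rot":[0,0,0],"fingers":1},{"xyz":[2.4,0,-2.86],"delta_rot":[0,0,0],"fingers":1},{"xyz":[3.5,0,-4.17],"delta_rot":[0,0,0],"fingers":1},{"xyz":[4.5,0,-5.36],"delta_rot":[0,0,0],"fingers":1}]'

```text
clock: 17.52
tcp_pos: [0.5141, -0.1977, 0.1104]
orientation: [-0.0, -2.445, 0.003]
contact_force: [-0.0, -0.3, 0.3]
grip_width: 0.0165
```

jog_arm --rows '[{"xyz":[0.8,0,-0.9],"delta_rot":[0,0,0],"fingers":1},{"xyz":[2,0,-2.3],"delta_rot":[0,0,0],"fingers":1},{"xyz":[3.2,0,-3.8],"delta_rot":[0,0,0],"fingers":1},{"xyz":[4.5,0,-5.3],"delta_rot":[0,0,0],"fingers":1},{"xyz":[5.2,0,-6.2],"delta_rot":[0,0,0],"fingers":1}]'

```text
clock: 17.93
tcp_pos: [0.5146, -0.1978, 0.1947]
orientation: [-0.001, -2.449, 0.004]
contact_force: [0.5, -0.0, -0.2]
grip_width: 0.0161
```

```bash
python3 - <<'E'
from tg import *
o=log();print(o['tcp_pos'],o['orientation'],o['grip_width'],o['joints'],o['contact_force'])
crop("scene","g5.png",130,180,110,140,5,.041)
im=imaging.grab_frame("scene");cv2.imwrite("pics/g5f.png",im)
E
```

```text
[ 0.51458537 -0.19779431  0.19471573] [-1.04792378e-03 -2.44853675e+00  3.97667672e-03] 0.01613457744325726 [-0.13400559  0.77047103  0.5380346   1.37208184 -0.11459797  1.74092555
  1.98606119] [ 0.50316158 -0.04074384 -0.1822574 ]
```

View pics/g5.png

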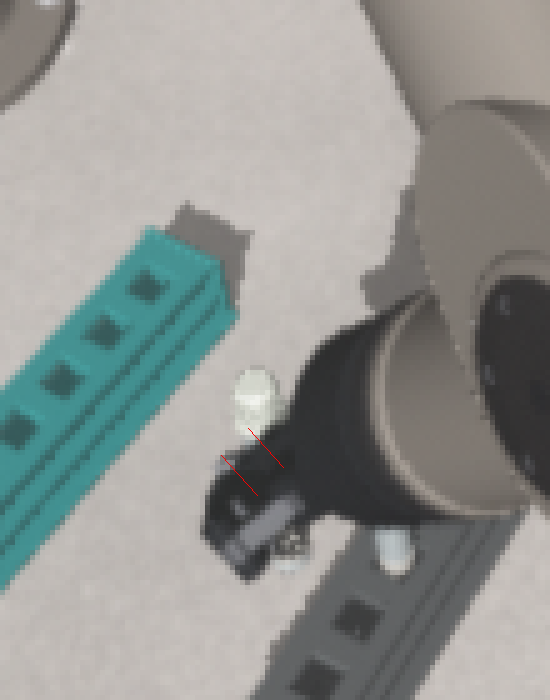

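```bash
cat > sc.py <<'E'
from h import *
def drawsc(n,src,v,name,x0,y0,w,h,k):
    im=cv2.imread(src);c=cv2.convertScaleAbs(cv2.resize(im[y0:y0+h,x0:x0+w],None,fx=k,fy=k,interpolation=cv2.INTER_CUBIC),alpha=1.5 if n=="top" else 1.2)
    f=lambda P:np.round((proj(n,place(np.array(P,float),*v))-[x0,y0]+.5)*k).astype(np.int32).reshape(-1,1,2)
    a=np.linspace(0,2*np.pi,60)
    for z in(0,.012): cv2.polylines(c,[f(np.c_[.058*np.cos(a),.058*np.sin(a),0*a+z])],True,(0,255,0),1)
    for z in(.18,.23): cv2.polylines(c,[f([[-.06,.035,z],[-.06,-.035,z],[.055,-.035,z],[.055,.035,z]])],True,(0,0,255),1)
    cv2.polylines(c,[f([[-.06,.029,.191],[-.06,-.029,.191],[-.06,-.029,.219],[-.06,.029,.219]])],True,(255,255,0),1)
    cv2.imwrite("pics/"+name,c)
E
python3 - <<'E'
from sc import *
v=[.614,.4029,2.6469]
drawsc("top","pics/top0.png",v,"o1.png",140,110,80,80,7)
drawsc("scene","pics/scene0.png",v,"o2.png",305,110,75,100,7)
E
```

```text
(no output)
```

View pics/o1.png

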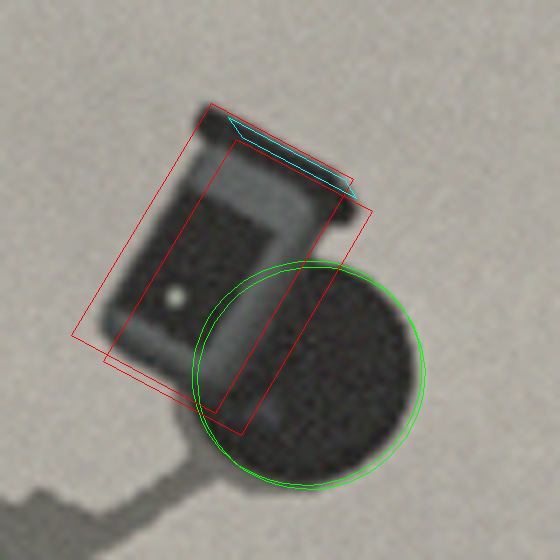

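View pics/o2.png

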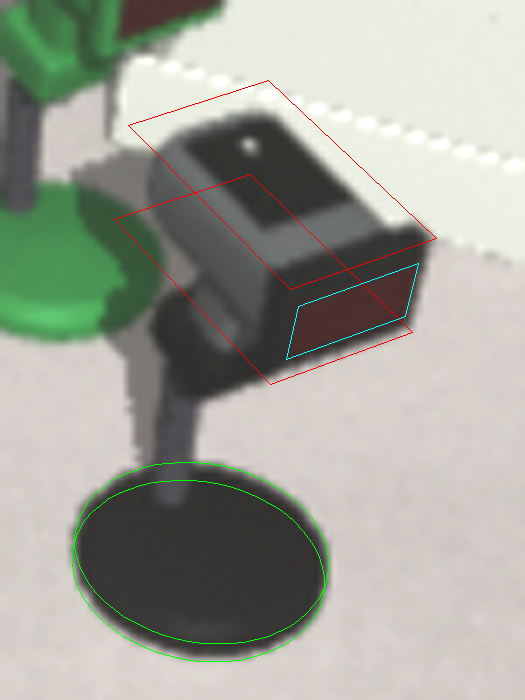

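```bash
cat > fin.py <<'E'
from h import *
yaw=2.6469; xs=np.array([np.cos(yaw),np.sin(yaw),0]); ys=np.array([-np.sin(yaw),np.cos(yaw),0])
win=np.array([.6668,.3745,.205]); lab=win-.11*xs
Rg=R.from_rotvec([-0.0,-2.444,.003]).as_matrix(); tg=np.array([.5138,-.1978,.0377])
l_tool=Rg.T@(np.array([.5522,-.1978,.036])-tg); d_tool=Rg.T@np.array([0,0,-1.])
def fin(th,up=1.0,dlab=(0,0,0)):
    th=np.radians(th);u=-ys; e1=np.array([0,0,-1.]);e2=np.cross(u,e1)
    w=np.cos(th)*e1+np.sin(th)*e2; y=np.cross(u,w)
    uu=u*np.cos(np.radians(up))+e1*np.sin(np.radians(up)); yy=y-uu*(y@uu); yy/=np.linalg.norm(yy)
    dy=np.array([0,1.,0])-d_tool*d_tool[1];dy/=np.linalg.norm(dy)
    A=np.c_[d_tool,dy,np.cross(d_tool,dy)];B=np.c_[uu,yy,np.cross(uu,yy)]
    Rf=B@A.T
    return lab+np.array(dlab)-Rf@l_tool,Rf
E
cat > r3.py <<'E'
from fin import *
from plan2 import *
import fin as FN
qc=Q[-1];print("now",qc,"phi",np.degrees(np.arccos(FN.d_tool[2])), "l_tool",FN.l_tool)
o=r.get_obs();R0=R.from_rotvec(o['orientation']).as_matrix()
for th in(30,45,60,75,90):
    t,Rf=FN.fin(th)
    b=None
    for k in range(4):
        f=lambda q:(lambda a:np.r_[10*(a[0]-t),3*(a[1].inv()*R.from_matrix(Rf)).as_rotvec(),.01*(q-qc)])(kin.fk(q,ikm.p))
        s=least_squares(f,np.clip(qc+np.random.default_rng(k).normal(0,.3*(k>0),7),lo+.1,hi-.1),bounds=(lo+.05,hi-.05))
        if b is None or s.cost<b.cost:b=s
    a=kin.fk(b.x,ikm.p)
    print(th,t,"z",Rf[:,2],"turn",np.degrees(R.from_matrix(R0.T@Rf).magnitude()),b.x,"err",np.linalg.norm(a[0]-t),"marg",np.min(np.minimum(b.x-lo,hi-b.x)))
E
python3 r3.py
```

```text
now [-0.134   0.7705  0.538   1.3721 -0.1146  1.7409  1.9861] phi 39.96924676362799 l_tool [-0.0305 -0.     -0.0234]
30 [0.7456 0.3294 0.1718] z [ 0.0778  0.8176 -0.5705] turn 93.14824560505451 [ 0.0066  0.7412 -0.25    1.5818 -1.035   0.9642  2.91  ] err 6.684136209935591e-06 marg 0.050000000000000266
45 [0.7387 0.3333 0.1779] z [-0.0387  0.8825 -0.4687] turn 90.07115439383077 [-0.1302  0.811   0.0028  1.4964 -1.1927  1.2672  2.7959] err 3.121412915705126e-06 marg 0.1640587411810568
60 [0.7334 0.3363 0.1859] z [-0.1277  0.9332 -0.336 ] turn 88.90532358060288 [-0.0884  0.8982 -0.034   1.4239 -1.2174  1.4157  2.6191] err 2.1588611769534084e-06 marg 0.15260538380711064
75 [0.7301 0.3382 0.1951] z [-0.1833  0.9662 -0.1812] turn 89.72925090367663 [-0.0509  0.9824 -0.0787  1.372  -1.2626  1.5374  2.4491] err 1.4650131111604657e-06 marg 0.10737358705459021
90 [0.729  0.339  0.2051] z [-0.2016  0.9794 -0.015 ] turn 92.48765234531481 [-0.0141  1.0602 -0.136   1.3447 -1.32    1.628   2.2835] err 1.151464215815486e-06 marg 0.050002788178741486
```

```bash
cat > seg.py <<'E'
from fin import *
import fin as FN
def seg(target_lab,Rf,n=5,step=.036,rstep=6.3):
    o=log();R0=R.from_rotvec(o['orientation']);p0=o['tcp_pos'];L0=p0+R0.apply(FN.l_tool)
    rel=(R0.inv()*R.from_matrix(Rf)).as_rotvec();ang=np.degrees(np.linalg.norm(rel));D=target_lab-L0
    N=max(np.linalg.norm(D)/step,ang/rstep,1e-6)
    print("t %.2f"%o['clock'],"L0",np.round(L0,4),"dist",round(np.linalg.norm(D),3),"ang",round(ang,1),"rows",round(N,1),"F",np.round(o['contact_force'],1),"w %.4f"%o['grip_width'])
    print("joints",np.round(o['joints'],2))
    for i in range(1,n+1):
        s=min(1,i/N);Ri=R0*R.from_rotvec(rel*s);Li=L0+D*s;pi=Li-Ri.apply(FN.l_tool)
        dd=Ri.apply(FN.d_tool)
        print(np.round(R0.inv().apply(pi-p0)*100,2).tolist(),np.round(np.degrees(rel*s),2).tolist(),"tcp",np.round(pi,3),"lab",np.round(Li,3),"bottomdir",np.round(dd,2))
E
python3 - <<'E'
from seg import *
t,Rf=FN.fin(50)
seg(FN.lab+[0.02,-.02,.08],Rf)
E
```

```text
t 18.03 L0 [ 0.5535 -0.198   0.1925] dist 0.558 ang 89.5 rows 15.5 F [ 0.5 -0.  -0.5] w 0.0163
joints [-0.13  0.77  0.54  1.37 -0.12  1.74  1.99]
[-0.89, 3.18, -1.25] [-3.28, -3.21, -3.49] tcp [ 0.53  -0.166  0.198] lab [ 0.568 -0.166  0.198] bottomdir [ 0.06  0.08 -0.99]
[-1.8, 6.38, -2.5] [-6.56, -6.42, -6.98] tcp [ 0.545 -0.134  0.201] lab [ 0.583 -0.133  0.204] bottomdir [ 0.12  0.16 -0.98]
[-2.71, 9.59, -3.76] [-9.84, -9.64, -10.48] tcp [ 0.56  -0.102  0.205] lab [ 0.598 -0.101  0.21 ] bottomdir [ 0.17  0.25 -0.95]
[-3.64, 12.83, -5.03] [-13.12, -12.85, -13.97] tcp [ 0.575 -0.07   0.209] lab [ 0.613 -0.069  0.216] bottomdir [ 0.22  0.33 -0.92]
[-4.56, 16.08, -6.31] [-16.4, -16.06, -17.46] tcp [ 0.59  -0.037  0.213] lab [ 0.628 -0.037  0.222] bottomdir [ 0.26  0.4  -0.88]
```

jog_arm --rows '[{"xyz":[-0.9,3.0,-1.5],"delta_rot":[-3.3,-3.2,-3.5],"fingers":1},{"xyz":[-1.8,6.2,-3],"delta_rot":[-6.6,-6.4,-7],"fingers":1},{"xyz":[-2.7,9.4,-4.5],"delta_rot":[-9.8,-9.6,-10.5],"fingers":1},{"xyz":[-3.6,12.6,-5.8],"delta_rot":[-13.1,-12.8,-14],"fingers":1},{"xyz":[-4.5,15.8,-7],"delta_rot":[-16.4,-16.0,-17.5],"fingers":1}]'

```text
clock: 18.45
tcp_pos: [0.5951, -0.038, 0.2187]
orientation: [0.266, -2.683, -0.517]
contact_force: [0.0, -1.1, -0.9]
grip_width: 0.0162
```

```bash
python3 - <<'E'
from seg import *
t,Rf=FN.fin(50)
seg(FN.lab+[0.02,-.02,.08],Rf)
E
```

```text
t 18.45 L0 [ 0.6324 -0.0376  0.2282] dist 0.376 ang 60.4 rows 10.5 F [ 0.  -1.1 -0.9] w 0.0162
joints [-0.11  0.67  0.38  1.35 -0.44  1.68  2.1 ]
[-2.09, 2.98, 0.14] [-3.28, -3.22, -3.49] tcp [ 0.61  -0.005  0.222] lab [ 0.647 -0.005  0.234] bottomdir [ 0.31  0.48 -0.82]
[-4.19, 5.98, 0.27] [-6.56, -6.44, -6.99] tcp [0.625 0.028 0.226] lab [0.661 0.027 0.239] bottomdir [ 0.35  0.55 -0.76]
[-6.3, 9.0, 0.39] [-9.84, -9.66, -10.48] tcp [0.641 0.062 0.229] lab [0.676 0.06  0.245] bottomdir [ 0.38  0.61 -0.69]
[-8.41, 12.04, 0.5] [-13.11, -12.88, -13.97] tcp [0.656 0.095 0.233] lab [0.69  0.092 0.25 ] bottomdir [ 0.41  0.67 -0.62]
[-10.54, 15.09, 0.6] [-16.39, -16.1, -17.47] tcp [0.671 0.129 0.237] lab [0.705 0.125 0.255] bottomdir [ 0.44  0.73 -0.53]
```

jog_arm --rows '[{"xyz":[-2.1,3.0,0],"delta_rot":[-3.3,-3.2,-3.5],"fingers":1},{"xyz":[-4.2,6.0,0.1],"delta_rot":[-6.6,-6.4,-7],"fingers":1},{"xyz":[-6.3,9,0.2],"delta_rot":[-9.8,-9.7,-10.5],"fingers":1},{"xyz":[-8.4,12,0.4],"delta_rot":[-13.1,-12.9,-14],"fingers":1},{"xyz":[-10.5,15,0.6],"delta_rot":[-16.4,-16.1,-17.5],"fingers":1}]'

```text
clock: 18.87
tcp_pos: [0.6717, 0.129, 0.2363]
orientation: [0.562, -2.798, -1.098]
contact_force: [-0.4, 0.2, -0.2]
grip_width: 0.0166
```

```bash
python3 - <<'E'
from seg import *
t,Rf=FN.fin(50)
seg(FN.lab+[0.02,-.02,.08],Rf)
im=imaging.grab_frame("scene");cv2.imwrite("pics/f1.png",im)
E
```

```text
t 18.87 L0 [0.7049 0.1252 0.2552] dist 0.196 ang 31.2 rows 5.4 F [-0.4  0.2 -0.2] w 0.0166
joints [-0.06  0.66  0.2   1.39 -0.78  1.51  2.3 ]
[-2.7, 2.08, 1.55] [-3.26, -3.19, -3.47] tcp [0.687 0.163 0.24 ] lab [0.719 0.158 0.261] bottomdir [ 0.46  0.77 -0.44]
[-5.41, 4.17, 3.09] [-6.51, -6.39, -6.95] tcp [0.703 0.197 0.244] lab [0.734 0.19  0.266] bottomdir [ 0.47  0.81 -0.35]
[-8.13, 6.29, 4.62] [-9.77, -9.58, -10.42] tcp [0.718 0.231 0.249] lab [0.748 0.223 0.272] bottomdir [ 0.48  0.84 -0.26]
[-10.85, 8.42, 6.14] [-13.02, -12.78, -13.9] tcp [0.734 0.265 0.253] lab [0.763 0.255 0.277] bottomdir [ 0.48  0.86 -0.16]
[-13.59, 10.57, 7.66] [-16.28, -15.97, -17.37] tcp [0.75  0.299 0.258] lab [0.777 0.288 0.283] bottomdir [ 0.48  0.88 -0.06]
```

View pics/f1.png

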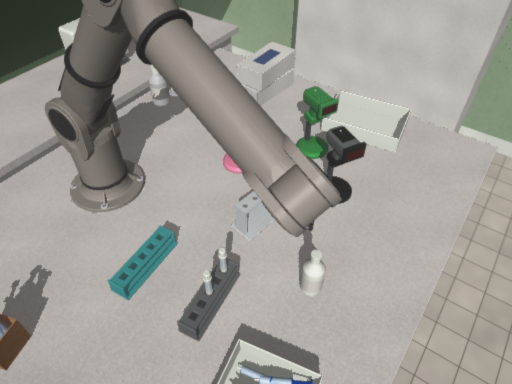

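jog_arm --rows '[{"xyz":[-2.7,2.1,1.5],"delta_rot":[-3.3,-3.2,-3.5],"fingers":1},{"xyz":[-5.4,4.2,3.1],"delta_rot":[-6.5,-6.4,-7],"fingers":1},{"xyz":[-8.1,6.3,4.6],"delta_rot":[-9.8,-9.6,-10.4],"fingers":1},{"xyz":[-10.8,8.4,6.1],"delta_rot":[-13,-12.8,-13.9],"fingers":1},{"xyz":[-13.3,10.3,7.5],"delta_rot":[-16,-15.7,-17],"fingers":1}]'

```text
clock: 19.33
tcp_pos: [0.7476, 0.3023, 0.2573]
orientation: [-0.761, 2.385, 1.498]
contact_force: [-1.2, 0.7, -1.3]
grip_width: 0.016
```

```bash
python3 - <<'E'
from seg import *
t,Rf=FN.fin(50)
seg(FN.lab+[0.0,0,.0],Rf,step=.02,n=6)
for n in("scene","top"):
    im=imaging.grab_frame(n);cv2.imwrite(f"pics/f2{n}.png",im)
    x,y,w,h=(250,90,150,150) if n=="scene" else (130,60,150,150)
    cv2.imwrite(f"pics/f2{n}c.png",cv2.convertScaleAbs(cv2.resize(im[y:y+h,x:x+w],None,fx=4,fy=4,interpolation=2),alpha=1.4))
E
```

```text
t 19.33 L0 [0.7752 0.2909 0.2815] dist 0.084 ang 2.5 rows 4.2 F [-1.2  0.7 -1.3] w 0.0160
joints [-0.04  0.77 -0.02  1.37 -1.13  1.35  2.62]
[0.81, -1.02, 1.54] [-0.27, -0.35, -0.4] tcp [0.745 0.31  0.239] lab [0.772 0.298 0.263] bottomdir [ 0.48  0.88 -0.05]
[1.61, -2.03, 3.08] [-0.53, -0.7, -0.8] tcp [0.742 0.318 0.22 ] lab [0.77  0.306 0.245] bottomdir [ 0.48  0.88 -0.04]
[2.42, -3.05, 4.62] [-0.8, -1.05, -1.2] tcp [0.74  0.325 0.202] lab [0.767 0.313 0.227] bottomdir [ 0.48  0.88 -0.03]
[3.23, -4.06, 6.16] [-1.07, -1.41, -1.6] tcp [0.737 0.333 0.184] lab [0.764 0.321 0.208] bottomdir [ 0.47  0.88 -0.02]
[3.37, -4.24, 6.43] [-1.12, -1.47, -1.67] tcp [0.737 0.334 0.18 ] lab [0.764 0.322 0.205] bottomdir [ 0.47  0.88 -0.02]
[3.37, -4.24, 6.43] [-1.12, -1.47, -1.67] tcp [0.737 0.334 0.18 ] lab [0.764 0.322 0.205] bottomdir [ 0.47  0.88 -0.02]
```

View pics/f2scenec.png

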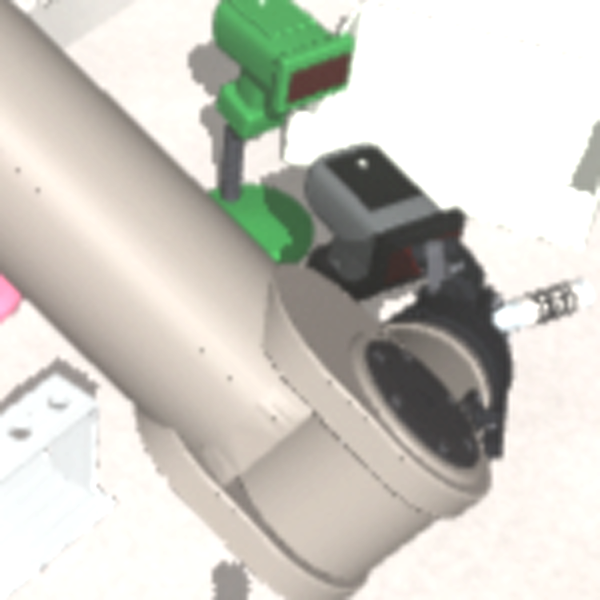

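View pics/f2topc.png

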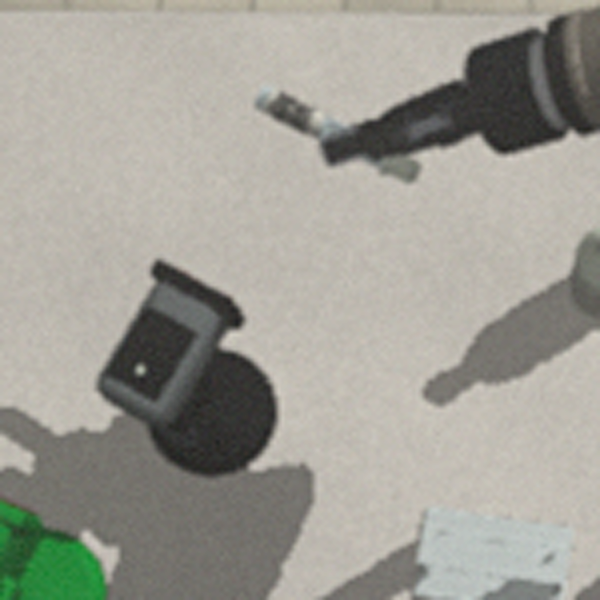

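jog_arm --rows '[{"xyz":[0.7,-0.9,1.3],"delta_rot":[-0.2,-0.3,-0.4],"fingers":1},{"xyz":[1.4,-1.8,2.7],"delta_rot":[-0.5,-0.6,-0.7],"fingers":1},{"xyz":[2.1,-2.7,4.1],"delta_rot":[-0.8,-1,-1.1],"fingers":1},{"xyz":[2.8,-3.5,5.4],"delta_rot":[-1,-1.3,-1.5],"fingers":1},{"xyz":[3.3,-4.1,6.3],"delta_rot":[-1.1,-1.5,-1.7],"fingers":1}]'

```text
clock: 19.85
tcp_pos: [0.732, 0.3378, 0.1767]
orientation: [-0.775, 2.34, 1.522]
contact_force: [-0.3, -0.4, -0.8]
grip_width: 0.0161
```

jog_arm --rows '[{"xyz":[0,0,0],"delta_rot":[0,0,0],"fingers":1},{"xyz":[0,0,0],"delta_rot":[0,0,0],"fingers":1},{"xyz":[0,0,0],"delta_rot":[0,0,0],"fingers":1},{"xyz":[0,0,0],"delta_rot":[0,0,0],"fingers":1},{"xyz":[0,0,0],"delta_rot":[0,0,0],"fingers":1}]'

```text
clock: 20.27
tcp_pos: [0.7329, 0.3373, 0.1781]
orientation: [-0.775, 2.338, 1.52]
contact_force: [0.5, -0.6, 0.1]
grip_width: 0.0164
```

```bash
python3 - <<'E'
from seg import *
t,Rf=FN.fin(50)
seg(FN.lab+[0.0,0,.0],Rf,step=.02,n=1)
o=r.get_obs();Rm=R.from_rotvec(o['orientation']).as_matrix();L=o['tcp_pos']+Rm@FN.l_tool;d=Rm@FN.d_tool
for n in("scene","top"):
    im=np.mean([imaging.grab_frame(n).astype(float) for i in range(2)],0).astype(np.uint8);cv2.imwrite(f"f3{n}.png",im)
    x,y,w,h,k=(330,110,80,75,9) if n=="scene" else (160,60,90,80,8)
    c=cv2.convertScaleAbs(cv2.resize(im[y:y+h,x:x+w],None,fx=k,fy=k,interpolation=2),alpha=1.2 if n=="scene" else 1.6)
    for s,col in((-.022,(0,255,0)),(0,(0,0,255)),(.022,(0,255,0)),(.03,(255,0,0)),(-.0985,(255,0,0))):
        q=(proj(n,L+d*s)[0]-[x,y]+.5)*k;cv2.circle(c,tuple(int(v) for v in q),2,col,-1)
    cv2.imwrite(f"pics/f3{n}.png",c)
for q in("label",):
    for n in("scene","top"):
        print(n,[(np.round(dd['position'],1).tolist(),round(dd['conf'],2)) for dd in imaging.tip_of(n,q)],proj(n,L))
print(d)
E
```

```text
t 20.27 L0 [0.76   0.3253 0.2025] dist 0.005 ang 0.5 rows 0.3 F [ 0.5 -0.6  0.1] w 0.0164
joints [-0.05  0.84 -0.06  1.44 -1.19  1.25  2.78]
[-0.34, -0.12, -0.39] [0.27, -0.33, -0.24] tcp [0.737 0.334 0.18 ] lab [0.764 0.322 0.205] bottomdir [ 0.47  0.88 -0.02]
scene [([381.3, 176.8], 0.72)] [[378.80049385 178.26234303]]
top [([197.6, 103.9], 0.59)] [[198.40753377 103.23585743]]
[ 0.47025785  0.88229133 -0.02048301]
```

View pics/f3scene.png

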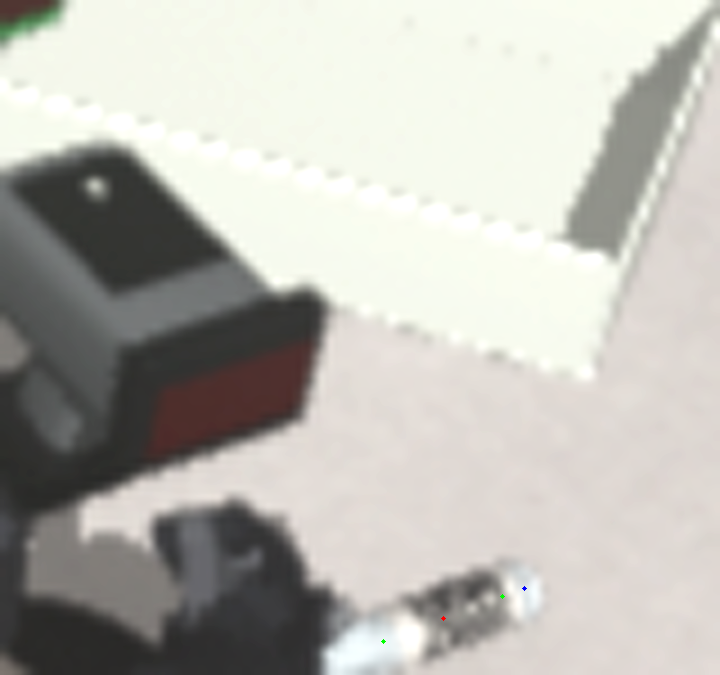

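View pics/f3top.png

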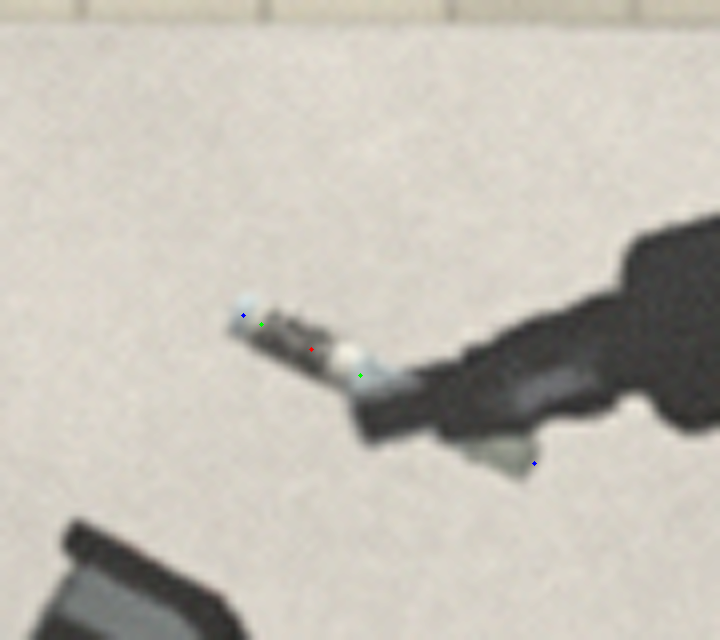

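```bash
python3 - <<'E'
from seg import *
np.set_printoptions(precision=4,suppress=True)
X,e=tri((381.3,176.8),(197.6,103.9));print("net label",X,e)
# bottom end (centre of end disc) by eye
X2,e2=tri((330+541/9-.5,110+590/9-.5),(160+232/8-.5,60+317/8-.5));print("bottom",X2,e2)
# stripes: scene ends (418,640),(505,585)?; top stripes ends (250,335)-(335,370)
# stopper top end top view (533,462), 
o=r.get_obs();Rm=R.from_rotvec(o['orientation']).as_matrix();L=o['tcp_pos']+Rm@FN.l_tool;d=Rm@FN.d_tool
print("pred L",L,"pred bottom",L+.03*d, "net off along d",(X-L)@d,"bottom off",(X2-L-.03*d)@d, X2-L-.03*d)
print("target",FN.lab)
look=-FN.xs
for P in(L,X,X2-.03*d): print("front",(P-FN.win)@look,"along y",(P-FN.win)@FN.ys,"z",P[2]-.205)
E
```

```text
net label [0.7609 0.3297 0.2035] [0.003728874883246423, 0.0037288748832464357]
bottom [0.7766 0.358  0.1972] [0.00128673855650751, 0.001286738556507231]
pred L [0.7593 0.3258 0.2013] pred bottom [0.7734 0.3523 0.2007] net off along d 0.004206633385835947 bottom off 0.006671699198284435 [ 0.0033  0.0057 -0.0035]
target [0.7636 0.3223 0.205 ]
front 0.10451860446238412 along y -0.0010169388591185617 z -0.003667914781813525
front 0.10408200943896756 along y -0.005268627562766403 z -0.001478486743726748
front 0.10466089060545904 along y -0.0076163054645159494 z -0.007186659854631489
```

```bash
python3 - <<'E'
from seg import *
t,Rf=FN.fin(50)
o=r.get_obs();Rm=R.from_rotvec(o['orientation']).as_matrix();d=Rm@FN.d_tool
t,Rf=FN.fin(50,1.0,-.005*d)
go(t,Rf)
E
```

```text
t 20.57 tcp [0.7321 0.3377 0.1769] w 0.0163 F [ 0.3 -0.4  0.1] -> xyz cm [-0.12 -0.1  -0.87] rot deg [ 0.32 -0.39 -0.32]
```

jog_arm --rows '[{"xyz":[0,0,-0.3],"delta_rot":[0.1,-0.1,-0.1],"fingers":1},{"xyz":[-0.1,-0.1,-0.6],"delta_rot":[0.3,-0.4,-0.3],"fingers":1},{"xyz":[-0.12,-0.1,-0.9],"delta_rot":[0.3,-0.4,-0.3],"fingers":1},{"xyz":[-0.12,-0.1,-0.9],"delta_rot":[0.3,-0.4,-0.3],"fingers":1},{"xyz":[-0.12,-0.1,-0.9],"delta_rot":[0.3,-0.4,-0.3],"fingers":1}]'

```text
clock: 20.98
tcp_pos: [0.7347, 0.3291, 0.1807]
orientation: [-0.772, 2.334, 1.512]
contact_force: [-0.3, 0.3, -0.6]
grip_width: 0.0163
```

```bash
cat > chk.py <<'E'
from seg import *
import sys
tag=sys.argv[1]
o=log();Rm=R.from_rotvec(o['orientation']).as_matrix();d=Rm@FN.d_tool;L=o['tcp_pos']+Rm@FN.l_tool+.005*d
np.set_printoptions(precision=4,suppress=True)
print("t",o['clock'],"L",L,"d",d,"front",(L-FN.win)@(-FN.xs),"y",(L-FN.win)@FN.ys,"z",L[2]-.205,"w",o['grip_width'],"F",o['contact_force'],"qv",np.abs(o['qvel']).max())
for n in("scene","top"):
    im=np.mean([imaging.grab_frame(n).astype(float) for i in range(2)],0).astype(np.uint8)
    x,y,w,h,k=(335,150,70,60,11) if n=="scene" else (180,85,60,45,13)
    c=cv2.convertScaleAbs(cv2.resize(im[y:y+h,x:x+w],None,fx=k,fy=k,interpolation=2),alpha=1.1 if n=="scene" else 1.6)
    for s,col in((-.022,(0,200,0)),(0,(0,0,255)),(.022,(0,200,0)),(.03,(255,0,0)),(-.0985,(255,0,0))):
        q=(proj(n,L+d*s)[0]-[x,y]+.5)*k;cv2.circle(c,tuple(int(v) for v in q),3,col,-1)
    # outline of the tube
    e1=np.cross(d,[0,0,1.]);e1/=np.linalg.norm(e1);e2=np.cross(d,e1);a=np.linspace(0,2*np.pi,50)
    for s in(.03,.022,-.022,-.075):
        q=(proj(n,L+d*s+.009*(np.outer(np.cos(a),e1)+np.outer(np.sin(a),e2)))-[x,y]+.5)*k
        cv2.polylines(c,[q.astype(np.int32).reshape(-1,1,2)],True,(0,160,255),1)
    cv2.imwrite(f"pics/{tag}{n}.png",c)
E
python3 chk.py h1
```

```text
t 20.9833 L [0.764  0.3214 0.2053] d [ 0.4754  0.8796 -0.0173] front 0.11073558831902709 y 0.0006155432950970983 z 0.00026888954758202965 w 0.016280827840714728 F [-0.2575  0.263  -0.6325] qv 0.006856261278498447
```

View pics/h1scene.png

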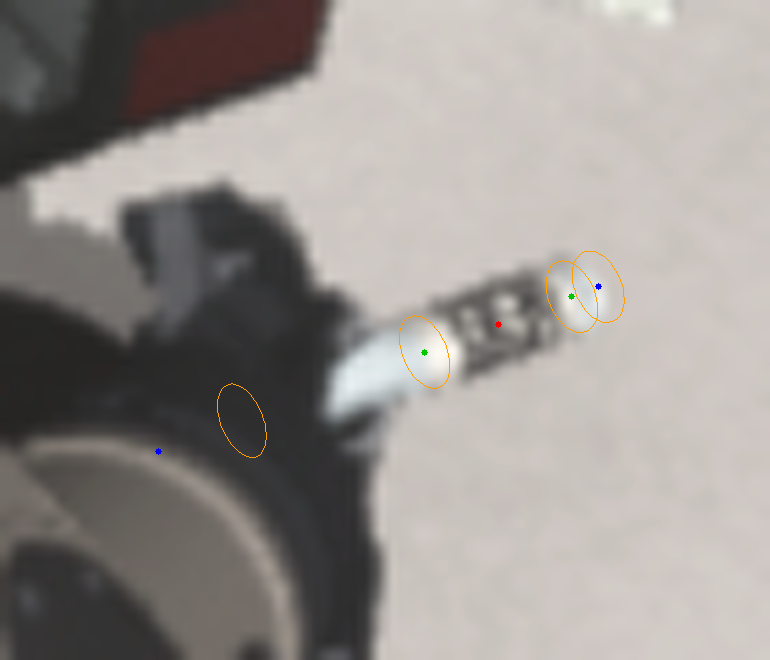

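View pics/h1top.png

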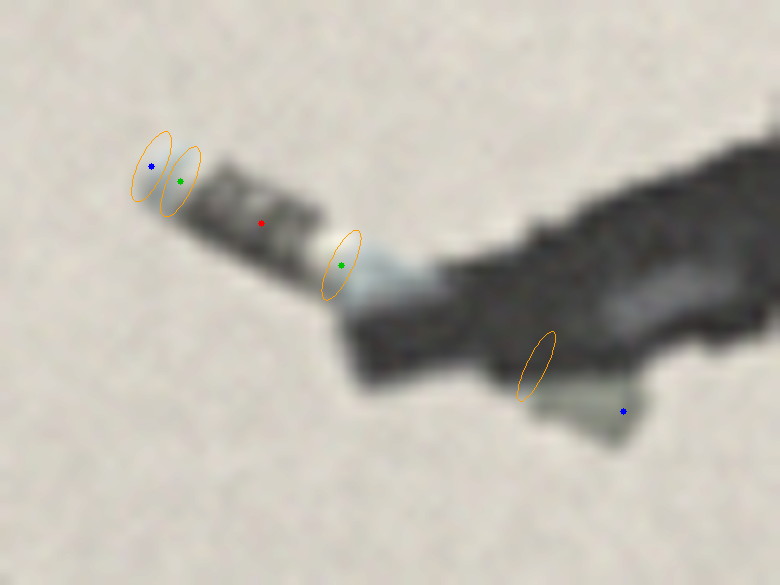

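```bash
python3 - <<'E'
from seg import *
o=log();Rm=R.from_rotvec(o['orientation']).as_matrix();d=Rm@FN.d_tool;L=o['tcp_pos']+Rm@FN.l_tool+.005*d
print(o['clock'],L,d,"front",(L-FN.win)@(-FN.xs),np.abs(o['qvel']).max())
for n in("scene","top"):
    im=imaging.grab_frame(n);cv2.imwrite(f"pics/z{n}.png",im)
a=[imaging.tip_of(n,"label")[:1] for n in("scene","top")]
if all(a):
    X,e=tri(a[0][0]['position'],a[1][0]['position']);print("net",X,e,"front",(X-FN.win)@(-FN.xs),"y",(X-FN.win)@FN.ys,"dz",X[2]-.205)
E
```

```text
21.1833 [0.76351722 0.32219245 0.20506344] [ 0.4745171   0.88007766 -0.01722859] front 0.10995583602192949 0.0031659780683431526
net [0.75971756 0.31834065 0.20396714] [0.0016426909571832982, 0.0016426909571833643] front 0.10844039153760754 y 0.00531301969051337 dz -0.0010328593779972695
```

View pics/zscene.png

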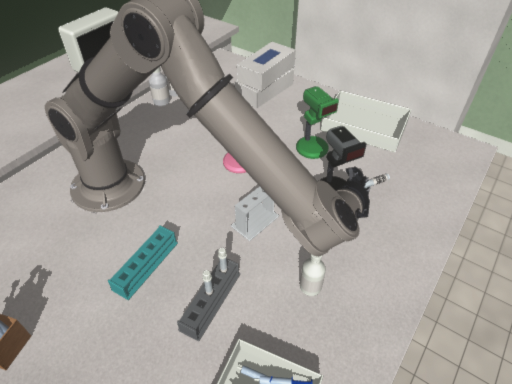

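View pics/ztop.png

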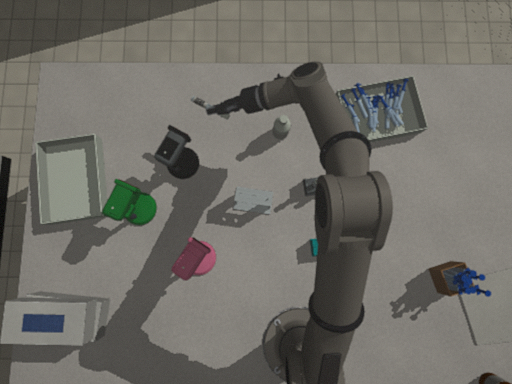

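```bash
python3 -c "
from bench import r
print(r.hand_in()); o=r.get_obs(); print(o['clock'],o['tcp_pos'],o['grip_width'])"
```

```text
the job is handed in; nothing more can be done
None
the job is handed in; nothing more can be done
```

The job is done and handed in at about 21.4 s. I took the swab from the stand and pressed it into the open tube. Then I drew the tube out of the rack, turned it level and left it held still in front of the black scanner.

**Stopper:** While pressing, the tool height stopped changing as the push rose to 15.5 N, and that height matches the flange resting on the rim. The last top view still shows the stopper on the tube. I saw no sign of the swab touching the worktop or rack.

**Label position at the end:** The two methods differ by a few millimetres. The first figures include a 5 mm shift along the tube, which I put in after the pictures showed it sitting that far off where I expected.

| Method | In front of window | Sideways off centre | Height off centre |
|---|---|---|---|
| Arm pose plus camera-checked grasp | 110 mm | under 1 mm | under 1 mm |
| Label network, triangulated from both cameras | 108 mm | 5 mm | 1 mm |

**Attitude:** By the arm pose the tube is level to about 1°, mouth slightly up, and parallel to the window's long side. The top view suggested up to about 2° of yaw, but the gripper hides part of the tube there.

**Other checks:**
- **Surroundings:** The two stoppered tubes, the bottle and the scanner look unmoved. The far end of the rack was hidden from the top camera, so the tubes were checked in the scene camera only.
- **Forces:** The contact force near the end was within noise. The largest I saw was the 15.5 N push.
- **Fingertips:** In the pictures the fingertips sat about 40 mm behind the reported TCP. At the first try the gripper shut on nothing, just above the stopper. I corrected for this in every later move.

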